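# Stand the oil bottle up and hang the tumbler to drain

## Robot

A 7-joint arm with a two-finger parallel gripper is mounted at the origin on the work surface. World frame = base frame: x ahead of the robot, y to its left, z up, the work surface at z = 0. Lengths are in m, angles in rad, forces in N, time in s.
With the tool pointing down it reaches from about 0.425 to 0.925 m from the base axis. Payload 6.8 kg.
Tool frame: the origin (TCP) lies at the very end of the fingers, on their centre line; the grasp point (between the pads) lies 19 mm behind it; z points along the fingers, y is the line along which they close (so a half turn about z gives the same grasp; the last joint's range is limited). The gripper opens to 85 mm and grips with 20 to 120 N. Pads are 22 mm wide; open, the fingers measure 114 mm over their backs; the gripper's body (76 mm by 85 mm) begins 54 mm behind the grasp point. The pads swing forward as they close: fully open they stand 13 mm farther back than shut.
Start: joints at [-1.334, 0.477, 0.022, 1.555, -0.011, 1.109, -0.083], TCP at [0.228, 0.635, 0.231] pointing down, gripper open.
Joint ranges: [-2.96, 2.96], [-0.34, 2.1], [-1.41, 1.46], [0.24, 2.44], [-1.37, 4.51], [0.17, 1.92], [-2.96, 2.96]. Speed limits (rad/s): [2.39, 2.39, 3.14, 3.14, 3.14, 3.14, 3.14].

## Interface

Orientations are given as a rotation vector (axis times angle).
In Python, from bench import get_obs, viewer, r gives the robot as it stands. The module is installed in compiled form; this text tells all that it offers.
- The arm moves only by the tool play_rows, never from a script. Its argument "commands" is a list that holds one entry, the list of rows, each a list of 5 numbers: the gripper's target within -1 to 1 (shut at 1, half-way at 0, fully open at -1), then the shift along the tool's x, y, z scaled (see below), then the turn about the tool's z scaled (see below). A call has 1 to 12 rows; each row is the pose to reach, as a shift and turn from the pose commanded when the call began, along the tool's axes at that moment; what a row does not reach only later rows make up. The controller multiplies each number of a shift by 0.2 m and each number of a turn by pi/2 rad. A row lasts 1/12 s, in which the tool goes at most 41.7 mm and 7.16 degrees, less where a joint would pass 70% of its speed; a pose out of reach is approached as far as the arm can. A call with a number of a shift or a turn outside -1 to 1 is refused whole. A call with a gripper value outside its range is refused whole. The fingers move at their own pace and stop on an object; "grip_force" is the grip in N (left out, the last holds). Time passes only in rows, so rows that repeat a pose let the fingers close. It gives the time, the measured TCP pose, the force, the opening and the grip force at its end, in the units of the state.
- get_obs(): the state, without advancing time (a new reading comes with each control period).
- viewer.grab_frame(name): name is "side" or "top"; returns a dict with "pixels" (384x512x3 uint8, red, green, blue), "fovy" (degrees; the focal length in pixels is half the picture's height over the tangent of half this angle, whatever the lens; pixels are square), "cx", "cy" (the principal point, pixels), "distortion" ([k1, k2, p1, p2, k3] as OpenCV has them; the pictures are not rectified), "world_to_cam" (4x4, takes a point from world to camera coordinates). Camera axes: x right, y up, looking along -z (the intrinsics and any distortion apply to the point x, -y, -z); pixel columns grow to the right and rows downward; lengths in m; the calibration is good to about 2 mm. A picture is of the moment at which its call begins. There is no depth.
- r.hand_in(): hands the job in; it is judged then, once.
Trained networks look in a picture, given as the dict that the camera call returned (one of the last four; its "shot" number tells which), for a name from the list of things; names that differ only in an ending like _2 or _b are one class to them, and where a whole thing is asked for, a point or a joint stands for the part that bears it (a point fixed in the world has none). Each returns a list of dicts, best first, with "score" (0 to 1); they miss things now and then, are a little off and sometimes report something else, mostly with a low value. They report only what shows in the picture. A call takes as long as a camera call.
- viewer.trace(picture, thing): "pixels" (384x512 bool, what is visible of it) and "rect" ([left, top, right, bottom] in pixels, round what is visible of it).
The state is a dict: "clock": time; "joints": joint angles; "qvel": joint speeds; "tau": joint torques, N m; "tcp_pos": TCP position; "orientation": TCP orientation; "contact_force": force on the tool from outside, world axes, zero at the start; "moment": the same for the moment, N m; "grip_width": finger opening in m; "gripper_force": force on a finger pad.
Only numpy, scipy, OpenCV 4.12 (cv2) and the standard library are available. Lean on these libraries where they do the work, as an engineer would, in place of code of your own. Each camera call takes 0.05 s, during which the arm holds its last target. There are 200 camera calls.

## Task

The oil bottle and the steel tumbler have been knocked over on the kitchen counter. Stand the bottle upright in the middle of the board of the little height-adjustable shelf, setting it down gently, without dropping it or pressing hard, and hang the tumbler mouth-down on the empty sloping dowel of the draining rack, pushed on until its bottom rests on the dowel's tip. Leave everything else where it is.

Things in the scene. Friction and masses are not known exactly. Their poses are not given: they have to be found in the camera images.
- bottle_mid (a point): Green glass oil bottle lying on a flat side. Square body 44 x 44 mm, 110 mm tall, then shoulder, narrow neck and a cork 28 mm across; 185 mm tall in all, 0.3 to 0.55 kg, centre of mass about 60 mm above its underside. The point is on its long axis half-way up (92.5 mm from the underside). Own +z runs from underside to cork; x and y are square to the flat sides.
- bottle_foot (a point): Centre of the bottle's underside, same axes as bottle_mid.
- tumbler_mid (a point): Loose steel tumbler, a straight round cup lying on its side: 62 mm outer diameter, 115 mm long, wall 3 mm, bottom 5 mm thick, 0.13 to 0.21 kg. The point is on its axis half-way along. Its own +z points from the closed bottom to the open mouth.
- tumbler_floor (a point): Centre of the tumbler's inner floor (5 mm from its outer bottom), same axes as tumbler_mid.
- stand: Adjustable shelf: steel foot on the counter, 20 mm column 158 mm tall at 90 mm along its own +x, and a level wooden board 150 x 150 mm clamped to it. Origin on the counter, straight below the board's middle; z up. The board's top is 40 to 100 mm above the counter; its height is not measured: feel for it (or look). The clamp holds it firmly against set-down forces.
- peg_tip (a point): Tip of the rack's empty dowel: its very end, on its axis, about 140 mm above the counter. Fixed round-ended dowel, 20 mm thick, rising from a white drip tray (150 x 270 mm, 16 mm high), leaning 25 degrees from vertical towards its own +x: up along it is (0.423, 0, 0.906) in its own axes. A seated tumbler's inner floor rests on the tip, its rim clear of the tray.
- taken_tip (a point): The same point of the other dowel, 130 mm to one side, which already carries a fixed tumbler like the loose one. Not to be used.
- mill_mid (a point): Bystander: dark wooden pepper mill standing, 152 mm tall, 54 mm across. The point is near its middle.
- spice_jar_mid (a point): Bystander: spice jar standing, 85 mm tall, 44 mm across. The point is near its middle.
- tin_mid (a point): Bystander: food tin standing, 100 mm tall, 72 mm across. The point is near its middle.
- mug_mid (a point): Bystander: white mug standing, 90 mm tall, 80 mm across, handle at its own +y. The point is near its middle.
- sponge_block_mid (a point): Bystander: cork pot rest lying, 110 x 70 x 30 mm. The point is near its middle.

How it is judged:
At the end, for the whole second after the job is handed in: The bottle stands on the shelf's board, upright within 0.1 rad, its underside's centre within 35 mm of the board's middle; the tumbler hangs mouth-down (its mouth axis more than 2.3 rad from straight up) on the empty dowel, its inner floor's centre within 30 mm of the dowel's tip; both at rest (angle between bottle_mid's own z axis and vertical below 0.1 rad and horizontal distance between bottle_foot and stand below 0.035 m and height (world z) of bottle_foot above 0.038 m and contact force between bottle and stand above 1 N and linear speed of each of bottle, tumbler below 0.02 m/s and angle between tumbler_mid's own z axis and vertical above 2.3 rad and distance between tumbler_floor and peg_tip below 0.03 m and angular speed of tumbler below 0.2 rad/s); the robot touches nothing.
It fails at once if the bottle is pressed hard against the shelf (over 60 N) (contact force between bottle and stand above 60 N).
It fails at once if the bottle is let fall (out of the fingers and moving faster than 0.35 m/s, a drop of about 6 mm) (contact force between the fingers and bottle below 0.5 N and linear speed of bottle above 0.35 m/s).
It fails at once if a bystander is moved by more than 40 mm (distance of any of mill_mid, spice_jar_mid, tin_mid, mug_mid, sponge_block_mid from where it was at the start of the episode above 0.04 m).
It also fails if it takes over 67 s, if anything falls off the work surface, if the arm or the gripper's body presses on something with over 40 N, if the wrist force passes 120 N, or if a joint passes its speed limit or range.

## Working session

There is one attempt and no reset: what is moved stays moved. The work goes in short steps, Python scripts to look and compute and a tool call to move; the robot and the scene stay as the last step left them, time stands still between calls to the robot, and variables do not carry over. Pictures are saved under pics/ and viewed, at most 10 in all, crops included, and the job is handed in when it is done.

Besides the shell and the picture viewer there is one more tool, called after "Emit:" by a JSON object that holds its "fn" and its "kwargs", one argument or row to a line. play_rows: Moves the arm, as the interface text tells. Shifts and turns lie within -1 to 1; 1 stands for 0.2 m of shift or pi/2 rad of turn. Its arguments: {"type":"object","properties":{"commands":{"type":"array","items":{"type":"array","items":{"type":"array","items":{"type":"number","minimum":-1,"maximum":1}}}},"grip_force":{"type":"number"}},"required":["commands"]}

```bash
mkdir -p pics; cat > h.py <<'E'
import numpy as np, cv2, pickle
from bench import get_obs, viewer, r
def K(p):
    f=p["pixels"].shape[0]/2/np.tan(np.radians(p["fovy"])/2)
    return np.array([[f,0,p["cx"]],[0,f,p["cy"]],[0,0,1.]]),np.array(p["distortion"],float)
F=np.diag([1.,-1,-1])
def proj(p,X):
    k,d=K(p);T=np.array(p["world_to_cam"]);c=(np.atleast_2d(X)@T[:3,:3].T+T[:3,3])@F
    return cv2.projectPoints(c.reshape(-1,1,3),np.zeros(3),np.zeros(3),k,d)[0].reshape(-1,2)
def ray(p,uv):
    k,d=K(p);T=np.array(p["world_to_cam"]);n=cv2.undistortPoints(np.array(uv,float).reshape(-1,1,2),k,d).reshape(-1,2)
    D=np.c_[n,np.ones(len(n))]@F@T[:3,:3]; return -T[:3,:3].T@T[:3,3],D
def onz(p,uv,z):
    o,D=ray(p,uv); return o+D*((z-o[2])/D[:,2])[:,None]
def save(p,n): cv2.imwrite(f"pics/{n}.png",p["pixels"][:,:,::-1])
E
python3 - <<'E'
from h import *
for n in("side","top"):
    p=viewer.grab_frame(n);save(p,n+"0");pickle.dump(p,open(n+"0.pkl","wb"))
    o=ray(p,[[256,192]]);print(n,p["fovy"],p["distortion"],o[0].round(3),o[1].round(3))
    for t in["bottle_mid","tumbler_mid","stand","peg_tip","taken_tip","mill_mid","spice_jar_mid","tin_mid","mug_mid","sponge_block_mid"]:
        try: L=viewer.trace(p,t)
        except Exception as e: print(t,e);continue
        for q in L[:2]:
            m=q["pixels"];v,u=np.nonzero(m);print(t,round(q["score"],2),np.array(q["rect"]).round(),onz(p,[[u.mean(),v.mean()]],.03).round(3),m.sum())
        if L: np.save(f"{n}_{t}.npy",L[0]["pixels"])
s=get_obs();print(s["clock"],s["tcp_pos"],s["orientation"],s["contact_force"])
import cv2;print(cv2.Rodrigues(np.array(s["orientation"]))[0].round(3))
E
```

```text
side 50.03174990350264 [-0.05041479  0.          0.          0.          0.        ] [ 0.241 -0.608  0.97 ] [[ 0.297  0.541 -0.787]]
bottle_mid 0.93 [203. 231. 271. 251.] [[ 0.463 -0.07   0.03 ]] 1122
tumbler_mid 0.56 [229. 156. 269. 189.] [[0.608 0.115 0.03 ]] 878
peg_tip 0.77 [184. 124. 205. 157.] [[0.513 0.315 0.03 ]] 262
peg_tip 0.38 [226. 157. 272. 189.] [[0.607 0.113 0.03 ]] 885
taken_tip 0.87 [173.  89. 205. 130.] [[0.556 0.471 0.03 ]] 762
mill_mid 0.55 [315. 184. 341. 224.] [[ 0.753 -0.094  0.03 ]] 673
spice_jar_mid 0.62 [161. 168. 176. 201.] [[0.365 0.171 0.03 ]] 416
tin_mid 0.81 [250. 111. 271. 146.] [[0.734 0.272 0.03 ]] 699
mug_mid 0.76 [344. 238. 379. 287.] [[ 0.735 -0.282  0.03 ]] 1321
sponge_block_mid 0.65 [293. 162. 330. 194.] [[0.774 0.009 0.03 ]] 785
sponge_block_mid 0.63 [160. 170. 176. 201.] [[0.367 0.171 0.03 ]] 383
top 56.75518017116543 [0.00661675 0.         0.         0.         0.        ] [0.469 0.003 1.019] [[ 0.121  0.001 -0.993]]
bottle_mid 0.66 [264. 199. 304. 266.] [[ 0.469 -0.067  0.03 ]] 925
tumbler_mid 0.84 [203. 168. 234. 209.] [[0.607 0.113 0.03 ]]
[... 204 characters left out ...]
 [ 84. 193. 124. 238.] [[0.542 0.428 0.03 ]] 1053
taken_tip 0.53 [204. 168. 233. 212.] [[0.608 0.114 0.03 ]] 971
mill_mid 0.95 [286. 124. 306. 157.] [[ 0.742 -0.113  0.03 ]] 449
mill_mid 0.71 [150. 213. 164. 240.] [[0.5   0.284 0.03 ]] 184
spice_jar_mid 0.72 [191. 264. 212. 287.] [[0.363 0.163 0.03 ]] 306
mug_mid 0.88 [338. 121. 379. 158.] [[ 0.729 -0.296  0.03 ]] 1044
mug_mid 0.67 [206. 168. 232. 208.] [[0.607 0.113 0.03 ]] 932
sponge_block_mid 0.85 [233. 102. 270. 147.] [[0.778 0.018 0.03 ]] 1020
1.1 [0.22817934 0.63528657 0.23129938] [-5.39005755e-01 -3.09500082e+00  5.76601608e-06] [0.0989465  0.03332415 0.57119751]
[[-0.941  0.338 -0.   ]
 [ 0.338  0.941 -0.   ]
 [ 0.    -0.    -1.   ]]
```

```bash
python3 - <<'E'
import cv2
a=cv2.imread("pics/top0.png")[95:295,70:420];cv2.imwrite("pics/t1.png",cv2.resize(a,None,fx=2.28,fy=2.28,interpolation=cv2.INTER_CUBIC))
a=cv2.imread("pics/side0.png")[80:330,150:450];cv2.imwrite("pics/s1.png",cv2.resize(a,None,fx=2.4,fy=2.4,interpolation=cv2.INTER_CUBIC))
E
```

```text
(no output)
```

View pics/t1.png

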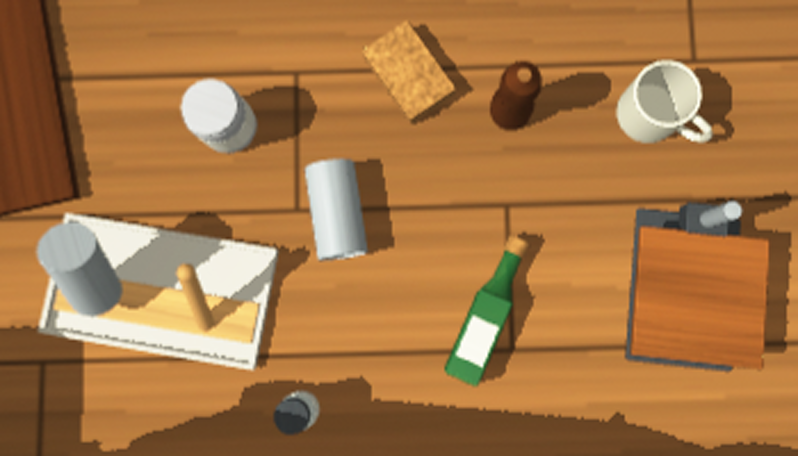

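View pics/s1.png

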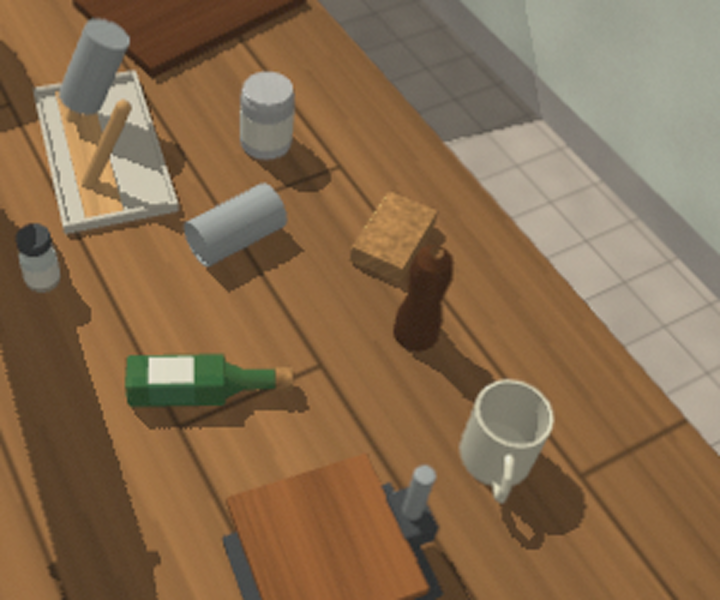

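```bash
python3 - <<'E'
import cv2,numpy as np
s=cv2.imread("pics/side0.png");t=cv2.imread("pics/top0.png")
z=lambda a,f:cv2.resize(a,None,fx=f,fy=f,interpolation=cv2.INTER_CUBIC)
def fit(a,w,h):
    o=np.zeros((h,w,3),np.uint8);o[:a.shape[0],:a.shape[1]]=a[:h,:w];return o
A=fit(z(s[150:195,222:278],7),400,320);B=fit(z(t[160:215,195:245],5.8),400,320)
C=fit(z(s[264:354,232:352],3),400,280);D=fit(z(t[175:265,330:420],3),400,280)
cv2.imwrite("pics/z1.png",np.vstack([np.hstack([A,B]),np.hstack([C,D])]))
E
```

```text
(no output)
```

View pics/z1.png

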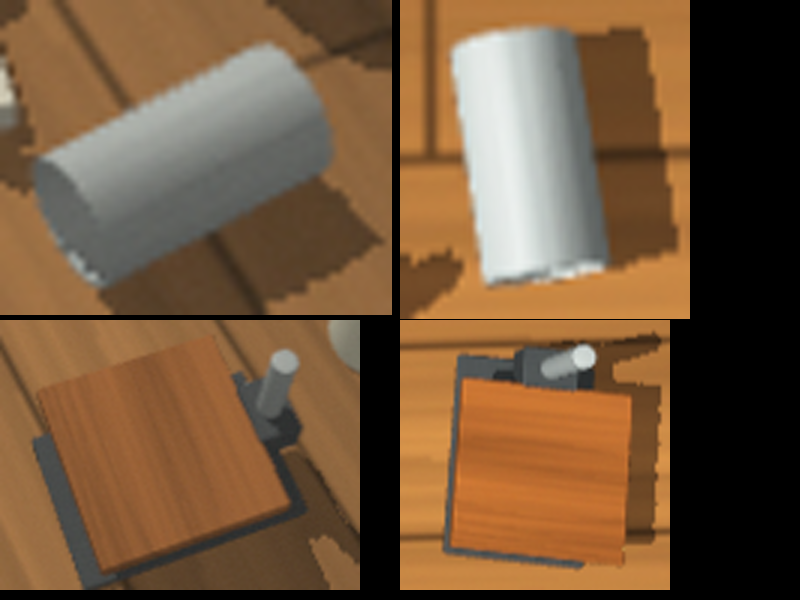

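```bash
cat >> h.py <<'E'
def tri(p,u,q,v):
    a,A=ray(p,[u]);b,B=ray(q,[v]);A=A[0]/np.linalg.norm(A);B=B[0]/np.linalg.norm(B)
    t=np.linalg.lstsq(np.c_[A,-B],b-a,rcond=None)[0];x=a+A*t[0];y=b+B*t[1];return (x+y)/2,np.linalg.norm(x-y)
E
python3 - <<'E'
from h import *
s,t=[pickle.load(open(n+"0.pkl","rb")) for n in("side","top")]
C=[]
for a,b in[((303,270),(350.7,195)),((328.7,325.7),(407,200.3)),((266.3,348),(404.7,256.3)),((245.3,287.3),(347.3,251))]:
    x,e=tri(s,a,t,b);C.append(x);print("board",x.round(4),round(e,4))
C=np.array(C);print("mid",C.mean(0),np.linalg.norm(C-np.roll(C,1,0),axis=1), "yaw",np.degrees(np.arctan2(*(C[0]+C[1]-C[2]-C[3])[1::-1])))
print("peg",tri(s,(200.8,122.5),t,(150.5,213)))
print("pegbase",onz(t,[(206/2.28+70,327/2.28+95)],.016),onz(s,[(92/2.4+150,187/2.4+80)],.016))
print("tray corners top",onz(t,[(68/2.28+70,214/2.28+95),(275/2.28+70,250/2.28+95),(256/2.28+70,368/2.28+95),(41/2.28+70,330/2.28+95)],.016).round(3))
for n,p in(("side",s),("top",t)):
  for th,z in(("bottle_mid",.03),("tumbler_mid",.04)):
    v,u=np.nonzero(np.load(f"{n}_{th}.npy"));X=onz(p,np.c_[u,v],z)[:,:2];m=X.mean(0);w,V=np.linalg.eigh(np.cov((X-m).T));d=V[:,1];d*=np.sign(d[0]);q=(X-m)@d
    print(n,th,m.round(4),"yaw",np.degrees(np.arctan2(d[1],d[0])).round(1),"ends",(m+q.min()*d).round(3),(m+q.max()*d).round(3))
print("cork",tri(s,(292/2.4+150,376/2.4+80),t,(517/2.28+70,240/2.28+95)))
E
```

```text
board [ 0.5724 -0.2514  0.0662] 0.0053
board [ 0.5522 -0.3977  0.0712] 0.002
board [ 0.4055 -0.3789  0.0725] 0.0008
board [ 0.425  -0.2318  0.0726] 0.006
mid [ 0.4887775  -0.31495128  0.07062227] [0.14878325 0.14781155 0.14791698 0.14839831] yaw -7.435937032453349
peg (array([0.52906905, 0.26756448, 0.13884034]), np.float64(0.002673996719669922))
pegbase [[0.46697616 0.27530444 0.016     ]] [[0.47255948 0.26302404 0.016     ]]
tray corners top [[0.612 0.45  0.016]
 [0.56  0.19  0.016]
 [0.416 0.214 0.016]
 [0.469 0.478 0.016]]
side bottle_mid [ 0.4634 -0.0702] yaw -25.5 ends [ 0.395 -0.038] [ 0.562 -0.117]
side tumbler_mid [0.6046 0.1075] yaw 15.0 ends [0.535 0.089] [0.676 0.127]
top bottle_mid [ 0.4695 -0.0669] yaw -25.0 ends [ 0.397 -0.033] [ 0.565 -0.112]
top tumbler_mid [0.6054 0.1123] yaw 7.1 ends [0.546 0.105] [0.667 0.12 ]
cork (array([ 0.56544526, -0.11069065,  0.02184316]), np.float64(0.0037333780706420502))
```

```bash
cat >> h.py <<'E'
def psi(): 
    R=cv2.Rodrigues(np.array(get_obs()["orientation"]))[0];return np.degrees(np.arctan2(R[1,0],R[0,0]))
def go(x,y,z,ps):
    "print units of tool shift/turn to reach world target"
    s=get_obs();R=cv2.Rodrigues(np.array(s["orientation"]))[0]
    d=R.T@(np.array([x,y,z])-s["tcp_pos"])/.2; t=-((ps-psi()+90)%180-90)/90
    print("go",d.round(3),"turn",round(t,3))
E
python3 - <<'E'
from h import *
from scipy.optimize import minimize
P=[pickle.load(open(n+"0.pkl","rb")) for n in("side","top")];M=[np.load(n+"_tumbler_mid.npy") for n in("side","top")]
a=np.linspace(0,2*np.pi,40)
def cost(q,S=4):
    x,y,w=q;d=np.array([np.cos(w),np.sin(w),0]);n=np.array([-d[1],d[0],0]);c=0
    X=np.vstack([[x,y,.031]+e*.0575*d+.031*(np.cos(b)*n+np.sin(b)*np.array([0,0,1])) for e in(-1,1) for b in a])
    for p,m in zip(P,M):
        h=cv2.convexHull(((proj(p,X)+.5)*S).astype(np.int32));I=np.zeros((384*S,512*S),np.uint8);cv2.fillConvexPoly(I,h,1)
        I=cv2.resize(I*255.,(512,384),interpolation=cv2.INTER_AREA)/255;c+=abs(I-m).sum()
    return c
r0=minimize(cost,[.605,.11,.15],method="Nelder-Mead",options=dict(initial_simplex=[[.605,.11,.15],[.615,.11,.15],[.605,.12,.15],[.605,.11,.3]]))
print(r0.x,np.degrees(r0.x[2]),r0.fun,[m.sum() for m in M])
x,y,w=r0.x;g=np.array([x,y])+.035*np.array([np.cos(w),np.sin(w)]);print("grasp",g)
go(*g,.15,np.degrees(w));print(psi())
E
```

```text
[0.60625232 0.11335849 0.13540423] 7.758091189893583 96.875 [np.int64(878), np.int64(938)]
grasp [0.64093196 0.11808317]
go [-2.816 -1.736  0.406] turn -0.306
160.24162281881138
```

Emit:
{"fn": "play_rows", "kwargs": {
  "commands": [
    [[-1,-0.94,-0.58,0,0],[-1,-0.94,-0.58,0,0],[-1,-0.94,-0.58,0,0],[-1,-0.94,-0.58,0,0],[-1,-0.94,-0.58,0,0],[-1,-0.94,-0.58,0,0]]
  ],
  "grip_force": 30
}}

```text
clock: 1.6
tcp_pos: [0.3715, 0.4561, 0.2317]
orientation: [0.552, 3.09, -0.003]
contact_force: [1.3, -0.2, 0.0]
grip_width: 0.0851
gripper_force: 0.0
```

Emit:
{"fn": "play_rows", "kwargs": {
  "commands": [
    [[-1,-0.94,-0.58,0,0],[-1,-0.94,-0.58,0,0],[-1,-0.94,-0.58,0,0],[-1,-0.94,-0.58,0,0],[-1,-0.94,-0.58,0,0],[-1,-0.94,-0.58,0,0]]
  ]
}}

```text
clock: 2.1
tcp_pos: [0.5081, 0.2828, 0.2318]
orientation: [0.552, 3.09, -0.003]
contact_force: [0.7, 0.1, -1.0]
grip_width: 0.0854
gripper_force: 0.0
```

Emit:
{"fn": "play_rows", "kwargs": {
  "commands": [
    [[-1,-0.94,-0.58,0,-0.31],[-1,-0.94,-0.58,0,-0.31],[-1,-0.94,-0.58,0,-0.31],[-1,-0.94,-0.58,0,-0.31],[-1,-0.94,-0.58,0,-0.31],[-1,-0.94,-0.58,0,-0.31],[-1,-0.94,-0.58,0,-0.31],[-1,-0.94,-0.58,0,-0.31]]
  ]
}}

```text
clock: 2.77
tcp_pos: [0.6419, 0.1157, 0.231]
orientation: [0.218, -3.134, 0.0]
contact_force: [0.2, 1.4, -0.5]
grip_width: 0.0853
gripper_force: 0.0
```

```bash
python3 - <<'E'
from h import *
go(.641,.118,.006,7.8);print(get_obs()["tcp_pos"],psi(),get_obs()["clock"])
p=viewer.grab_frame("side");save(p,"s2")
# tool tip projected
print(proj(p,[get_obs()["tcp_pos"]]))
E
```

```text
go [0.003 0.012 1.125] turn 0.002
[0.64188999 0.11566616 0.23103836] -172.04313727209652 2.7667
[[258.96542256 118.43393193]]
```

Emit:
{"fn": "play_rows", "kwargs": {
  "commands": [
    [[-1,0,0.01,1,0],[-1,0,0.01,1,0],[-1,0,0.01,1,0],[-1,0,0.01,1,0],[-1,0,0.01,1,0],[-1,0,0.01,1,0]]
  ]
}}

```text
clock: 3.32
tcp_pos: [0.6345, 0.121, 0.0242]
orientation: [0.228, -3.121, 0.001]
contact_force: [-1.0, 0.6, -0.4]
grip_width: 0.0855
gripper_force: 0.0
```

Emit:
{"fn": "play_rows", "kwargs": {
  "commands": [
    [[-1,0,0,0.12,0],[-1,0,0,0.12,0],[1,0,0,0.12,0],[1,0,0,0.12,0],[1,0,0,0.12,0],[1,0,0,0.12,0],[1,0,0,0.12,0],[1,0,0,0.12,0],[1,0,0,0.12,0],[1,0,0,0.12,0]]
  ],
  "grip_force": 30
}}

```text
clock: 4.15
tcp_pos: [0.6424, 0.12, 0.0099]
orientation: [-0.223, 3.13, 0.002]
contact_force: [-2.6, 0.4, 8.1]
grip_width: 0.0622
gripper_force: 32.5
```

```bash
python3 - <<'E'
from h import *
s=get_obs();print(s["tcp_pos"],s["grip_width"],s["gripper_force"],s["contact_force"])
p=viewer.grab_frame("side");q=viewer.grab_frame("top")
z=lambda a,f:cv2.resize(a,None,fx=f,fy=f,interpolation=cv2.INTER_CUBIC)
I=np.hstack([z(p["pixels"][80:200,200:300],4),z(q["pixels"][130:250,180:280],4)]);cv2.imwrite("pics/g1.png",I[:,:,::-1])
E
```

```text
[0.64238642 0.12000562 0.00992643] 0.06220262253372636 32.45339524000883 [-2.64332049  0.44214917  8.06613842]
```

View pics/g1.png

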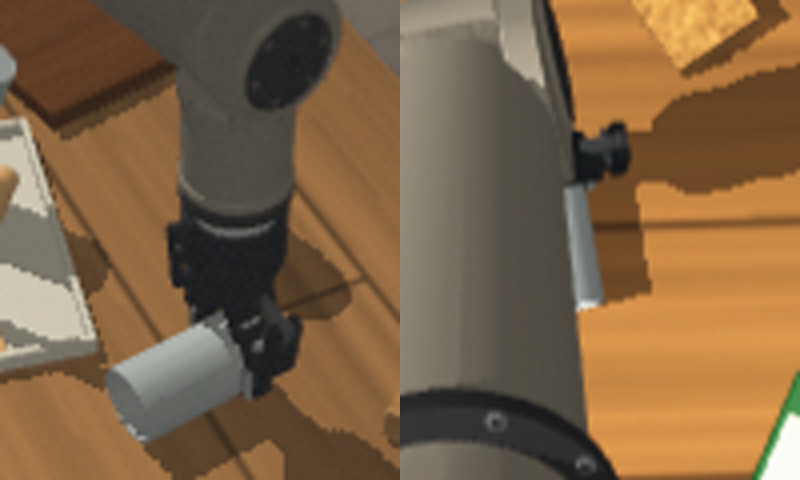

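Emit:
{"fn": "play_rows", "kwargs": {
  "commands": [
    [[1,0.02,0,-0.048,0],[1,0.047,0,-0.095,0],[1,0.078,0,-0.138,0],[1,0.115,0,-0.178,0],[1,0.155,0,-0.214,0],[1,0.2,0,-0.247,0],[1,0.25,0,-0.272,0],[1,0.3,0,-0.294,0],[1,0.355,0,-0.31,0],[1,0.41,0,-0.32,0],[1,0.43,0,-0.32,0],[1,0.43,0,-0.32,0]]
  ],
  "grip_force": 20
}}

```text
clock: 5.25
tcp_pos: [0.5544, 0.1067, 0.0713]
orientation: [0.223, -3.133, 0.0]
contact_force: [0.3, -0.3, -0.9]
grip_width: 0.062
gripper_force: 31.8
```

```bash
python3 - <<'E'
from h import *
s=get_obs();print(s["tcp_pos"],s["grip_width"],s["gripper_force"],s["contact_force"],s["moment"])
p=viewer.grab_frame("side");q=viewer.grab_frame("top")
z=lambda a,f:cv2.resize(a,None,fx=f,fy=f,interpolation=cv2.INTER_CUBIC)
I=np.hstack([z(p["pixels"][80:200,180:280],4),z(q["pixels"][130:250,180:280],4)]);cv2.imwrite("pics/g2.png",I[:,:,::-1])
E
```

```text
[0.55439479 0.10669082 0.07132634] 0.06196838265491875 31.789388470351696 [ 0.26630382 -0.32404249 -0.87852721] [ 0.03526424 -0.04053653  0.0501099 ]
```

View pics/g2.png

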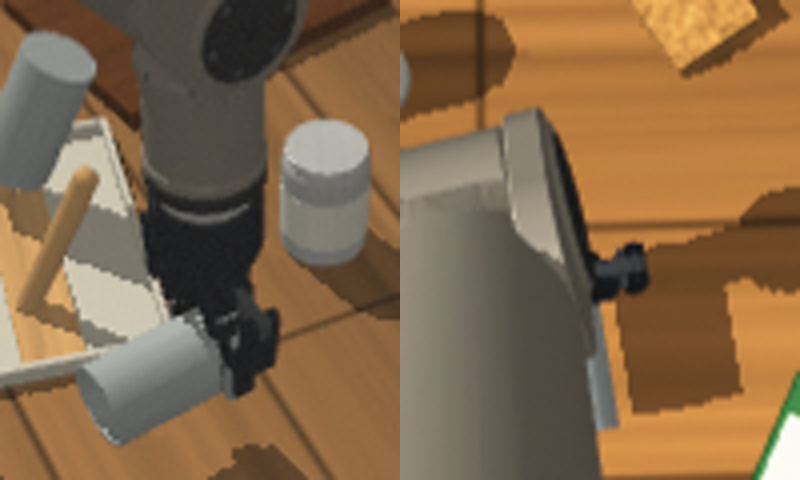

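Emit:
{"fn": "play_rows", "kwargs": {
  "commands": [
    [[-0.3,0,0,0,0],[-0.35,0,0,0,0],[-0.38,0,0,0,0]]
  ],
  "grip_force": 20
}}

```text
clock: 5.6
tcp_pos: [0.5563, 0.107, 0.0711]
orientation: [-0.223, 3.134, -0.0]
contact_force: [0.3, -0.3, -0.9]
grip_width: 0.062
gripper_force: 31.8
```

Emit:
{"fn": "play_rows", "kwargs": {
  "commands": [
    [[-0.4,0,0,0,0],[-0.41,0,0,0,0],[-0.42,0,0,0,0]]
  ]
}}

```text
clock: 5.85
tcp_pos: [0.556, 0.1069, 0.0712]
orientation: [0.223, -3.134, 0.0]
contact_force: [-0.4, -0.0, -1.1]
grip_width: 0.0624
gripper_force: 31.8
```

Emit:
{"fn": "play_rows", "kwargs": {
  "commands": [
    [[-0.44,0,0,0,0],[-0.44,0,0,0,0]]
  ]
}}

```text
clock: 6.02
tcp_pos: [0.5559, 0.1069, 0.0713]
orientation: [-0.223, 3.134, 0.0]
contact_force: [-0.1, -0.1, -1.0]
grip_width: 0.0621
gripper_force: 31.8
```

Emit:
{"fn": "play_rows", "kwargs": {
  "commands": [
    [[-0.45,0,0,0,0],[-0.45,0,0,0,0]]
  ]
}}

```text
clock: 6.18
tcp_pos: [0.5559, 0.1069, 0.0713]
orientation: [-0.223, 3.134, 0.0]
contact_force: [-0.7, -0.4, -1.5]
grip_width: 0.0624
gripper_force: 31.8
```

Emit:
{"fn": "play_rows", "kwargs": {
  "commands": [
    [[-0.46,0,0,0,0],[-0.46,0,0,0,0]]
  ]
}}

```text
clock: 6.35
tcp_pos: [0.5559, 0.1069, 0.0713]
orientation: [0.223, -3.134, -0.0]
contact_force: [0.1, -0.2, -1.5]
grip_width: 0.0627
gripper_force: 21.9
```

Emit:
{"fn": "play_rows", "kwargs": {
  "commands": [
    [[-0.465,0,0,0,0],[-0.465,0,0,0,0]]
  ]
}}

```text
clock: 6.52
tcp_pos: [0.5559, 0.1069, 0.0713]
orientation: [-0.223, 3.134, 0.0]
contact_force: [0.4, 0.1, -1.6]
grip_width: 0.0627
gripper_force: 16.3
```

Emit:
{"fn": "play_rows", "kwargs": {
  "commands": [
    [[-0.47,0,0,0,0],[-0.47,0,0,0,0]]
  ]
}}

```text
clock: 6.68
tcp_pos: [0.5559, 0.1069, 0.0713]
orientation: [0.223, -3.134, -0.0]
contact_force: [-0.9, -0.2, -1.1]
grip_width: 0.0628
gripper_force: 11.2
```

```bash
cat >> h.py <<'E'
def Z(n,cs,f=4):
    z=lambda a:cv2.resize(a,None,fx=f,fy=f,interpolation=cv2.INTER_CUBIC);o=[]
    for c,(r0,r1,c0,c1) in cs: o.append(z(viewer.grab_frame(c)["pixels"][r0:r1,c0:c1]))
    cv2.imwrite(f"pics/{n}.png",np.hstack(o)[:,:,::-1])
def tumb_tilt():
    p=viewer.grab_frame("side");L=viewer.trace(p,"tumbler_mid")
    for q in L[:3]:
        v,u=np.nonzero(q["pixels"]);w,V=np.linalg.eigh(np.cov(np.c_[u,v].T));d=V[:,1]
        print(round(q["score"],2),np.round(q["rect"]),"ang",np.degrees(np.arctan2(-d[1],d[0])).round(1),"len",np.sqrt(w[::-1]*12).round(1))
E
python3 -c "
from h import *
tumb_tilt();s=get_obs();print(s['gripper_force'],s['grip_width'],s['tcp_pos'])"
```

```text
0.65 [202. 155. 235. 190.] ang -150.4 len [34.7 22.1]
11.202507074922323 0.0627263713446139 [0.55591275 0.10692011 0.07127997]
```

Emit:
{"fn": "play_rows", "kwargs": {
  "commands": [
    [[-0.473,0,0,0,0],[-0.473,0,0,0,0],[-0.473,0,0,0,0]]
  ]
}}

```text
clock: 7.03
tcp_pos: [0.5559, 0.1069, 0.0713]
orientation: [-0.223, 3.134, -0.0]
contact_force: [0.5, -0.5, -0.6]
grip_width: 0.063
gripper_force: 8.4
```

Emit:
{"fn": "play_rows", "kwargs": {
  "commands": [
    [[-0.475,0,0,0,0],[-0.475,0,0,0,0],[-0.475,0,0,0,0]]
  ]
}}

```text
clock: 7.28
tcp_pos: [0.5559, 0.1069, 0.0713]
orientation: [0.223, -3.134, 0.0]
contact_force: [0.5, 0.3, -1.6]
grip_width: 0.0632
gripper_force: 6.7
```

```bash
python3 -c "
from h import *
tumb_tilt();s=get_obs();print(s['gripper_force'],s['grip_width'],s['tcp_pos'],s['moment'])"
```

```text
0.63 [200. 156. 236. 190.] ang -150.4 len [34.3 21.4]
6.710818042047322 0.0631553221126426 [0.55588392 0.10692331 0.07127915] [ 0.00953616 -0.00604358  0.00570869]
```

Emit:
{"fn": "play_rows", "kwargs": {
  "commands": [
    [[-0.477,0,0,0,0],[-0.477,0,0,0,0],[-0.477,0,0,0,0]]
  ]
}}

```text
clock: 7.63
tcp_pos: [0.5559, 0.1069, 0.0713]
orientation: [0.223, -3.134, -0.0]
contact_force: [0.1, 0.2, -1.6]
grip_width: 0.0634
gripper_force: 5.1
```

Emit:
{"fn": "play_rows", "kwargs": {
  "commands": [
    [[-0.4785,0,0,0,0],[-0.4785,0,0,0,0],[-0.4785,0,0,0,0]]
  ]
}}

```text
clock: 7.88
tcp_pos: [0.5559, 0.1069, 0.0713]
orientation: [0.223, -3.134, -0.0]
contact_force: [0.5, 0.5, -1.4]
grip_width: 0.0635
gripper_force: 4.0
```

```bash
python3 -c "
from h import *
tumb_tilt();s=get_obs();print(s['gripper_force'],s['grip_width'],s['tcp_pos'],s['moment'])"
```

```text
0.74 [202. 154. 238. 190.] ang -151.3 len [35.2 22. ]
0.43 [297. 158. 334. 196.] ang -128.3 len [33.4 23.6]
4.044810561463237 0.06289581715582715 [0.55589361 0.1069527  0.07127897] [ 0.02437219 -0.01592255 -0.00187553]
```

Emit:
{"fn": "play_rows", "kwargs": {
  "commands": [
    [[-0.48,0,0,0,0],[-0.48,0,0,0,0],[-0.48,0,0,0,0]]
  ]
}}

```text
clock: 8.23
tcp_pos: [0.5559, 0.1069, 0.0713]
orientation: [0.223, -3.134, -0.0]
contact_force: [0.4, 0.3, -0.5]
grip_width: 0.0629
gripper_force: 0.0
```

Emit:
{"fn": "play_rows", "kwargs": {
  "commands": [
    [[-0.481,0,0,0,0],[-0.481,0,0,0,0],[-0.481,0,0,0,0]]
  ]
}}

```text
clock: 8.48
tcp_pos: [0.556, 0.107, 0.0714]
orientation: [-0.223, 3.133, 0.0]
contact_force: [-0.1, 0.3, -0.5]
grip_width: 0.0633
gripper_force: 0.0
```

```bash
python3 -c "
from h import *
tumb_tilt();s=get_obs();print(s['gripper_force'],s['grip_width'],s['tcp_pos'],s['moment'])"
```

```text
0.85 [219. 162. 261. 196.] ang -157.2 len [42.9 17.9]
0.45 [182. 121. 203. 153.] ang -114.5 len [37.4  6.7]
0.0 0.0632835644115614 [0.55597973 0.1069321  0.07137794] [ 0.0297549   0.01908866 -0.00430234]
```

```bash
python3 -c "
from h import *
Z('g3',[('side',(80,220,170,270)),('top',(130,270,180,280))])"
```

```text
(no output)
```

View pics/g3.png

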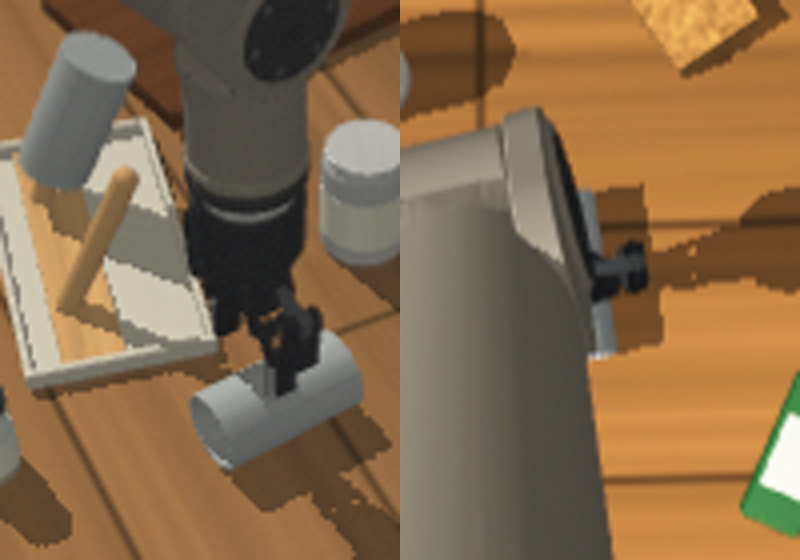

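Emit:
{"fn": "play_rows", "kwargs": {
  "commands": [
    [[-1,-0.2,0,-0.4,0],[-1,-0.4,0.0,-0.4,0],[-1,-0.4,0,-0.4,0],[-1,-0.4,0,-0.4,0]]
  ],
  "grip_force": 20
}}

```text
clock: 9.02
tcp_pos: [0.6425, 0.1195, 0.1566]
orientation: [-0.222, 3.122, 0.003]
contact_force: [1.2, -0.2, 0.3]
grip_width: 0.0852
gripper_force: 0.0
```

```bash
cat >> h.py <<'E'
from scipy.optimize import minimize
def tfit(q0,cams=("side","top")):
    P=[viewer.grab_frame(c) for c in cams];M=[]
    for p in P:
        L=viewer.trace(p,"tumbler_mid");e=proj(p,[[q0[0],q0[1],.03]])[0]
        L=[l for l in L if np.hypot(*(np.array(np.nonzero(l["pixels"])[::-1]).mean(1)-e))<40]
        print([ (round(l["score"],2),l["pixels"].sum()) for l in L]);M.append(L[0]["pixels"] if L else None)
    a=np.linspace(0,2*np.pi,40);S=4
    def cost(q):
        x,y,w=q;d=np.array([np.cos(w),np.sin(w),0]);n=np.array([-d[1],d[0],0]);c=0
        X=np.vstack([[x,y,.031]+e*.0575*d+.031*(np.cos(b)*n+np.sin(b)*np.array([0,0,1])) for e in(-1,1) for b in a])
        for p,m in zip(P,M):
            if m is None: continue
            I=np.zeros((384*S,512*S),np.uint8);cv2.fillConvexPoly(I,cv2.convexHull(((proj(p,X)+.5)*S).astype(np.int32)),1)
            c+=abs(cv2.resize(I*255.,(512,384),interpolation=cv2.INTER_AREA)/255-m).sum()
        return c
    x,y,w=q0;b=minimize(cost,q0,method="Nelder-Mead",options=dict(initial_simplex=[q0,[x+.015,y,w],[x,y+.015,w],[x,y,w+.2]]))
    print("tumbler",b.x.round(4),"yaw",np.degrees(b.x[2]).round(1),"cost",b.fun);return b.x
E
python3 -c "
from h import *
x,y,w=tfit([.57,.1,.15],('side',));x,y,w=tfit([.57,.1,.15])
g=np.array([x,y])+.0615*np.array([np.cos(w),np.sin(w)]);print(g);go(*g,.006,np.degrees(w))"
```

```text
[(0.66, np.int64(863))]
tumbler [0.5714 0.1053 0.1288] yaw 7.4 cost 34.0
[(0.94, np.int64(829))]
[(0.77, np.int64(504))]
tumbler [0.5712 0.1032 0.1291] yaw 7.4 cost 533.8125
[0.632214   0.11109356]
go [ 0.008 -0.033  0.72 ] turn 0.008
```

Emit:
{"fn": "play_rows", "kwargs": {
  "commands": [
    [[-1,0.008,-0.022,0.4,0.008],[-1,0.008,-0.022,0.71,0.008],[-1,0.008,-0.022,0.71,0.008],[-1,0.008,-0.022,0.71,0.008],[-1,0.008,-0.022,0.71,0.008],[1,0.008,-0.022,0.71,0.008],[1,0.008,-0.022,0.71,0.008],[1,0.008,-0.022,0.71,0.008],[1,0.008,-0.022,0.71,0.008],[1,0.008,-0.022,0.71,0.008],[1,0.008,-0.022,0.71,0.008],[1,0.008,-0.022,0.71,0.008]]
  ],
  "grip_force": 20
}}

```text
clock: 10.32
tcp_pos: [0.6356, 0.114, 0.0111]
orientation: [-0.203, 3.132, 0.001]
contact_force: [0.3, 0.6, 7.2]
grip_width: 0.061
gripper_force: 22.2
```

```bash
python3 -c "
from h import *
s=get_obs();print(s['tcp_pos'],psi(),s['grip_width'],s['gripper_force'],s['contact_force'])
tumb_tilt()"
```

```text
[0.6355754 0.1140067 0.0110586] -172.58051539597656 0.06099108021632903 22.19083607196808 [0.3206096  0.62527095 7.19086525]
0.74 [218. 160. 258. 196.] ang -152.7 len [41.1 20.6]
```

Emit:
{"fn": "play_rows", "kwargs": {
  "commands": [
    [[1,0,0,-0.05,0],[1,0,0,-0.1,0],[1,0.0,0,-0.15,0],[1,0,0,-0.2,0],[1,0,0,-0.25,0],[1,0,0,-0.3,0],[1,0,0,-0.36,0],[1,0,0,-0.42,0],[1,0,0,-0.48,0],[1,0,0,-0.54,0],[1,0,0,-0.6,0],[1,0,0,-0.6,0]]
  ]
}}

```text
clock: 11.42
tcp_pos: [0.6359, 0.114, 0.1325]
orientation: [-0.203, 3.13, 0.001]
contact_force: [1.2, -0.4, -1.9]
grip_width: 0.0609
gripper_force: 22.1
```

```bash
python3 -c "
from h import *
s=get_obs();print(s['tcp_pos'],psi(),s['grip_width'],s['gripper_force'],s['contact_force'])
tumb_tilt()
Z('g4',[('side',(70,220,180,280)),('top',(120,270,180,280))])"
```

```text
[0.63590356 0.11396958 0.13254643] -172.58776687431813 0.06092573574105616 22.059975564479828 [ 1.20209738 -0.36480595 -1.85057681]
0.76 [220. 133. 261. 170.] ang -151.3 len [45.1 22.3]
0.71 [204. 228. 272. 248.] ang -179.2 len [63.5 19.2]
```

View pics/g4.png

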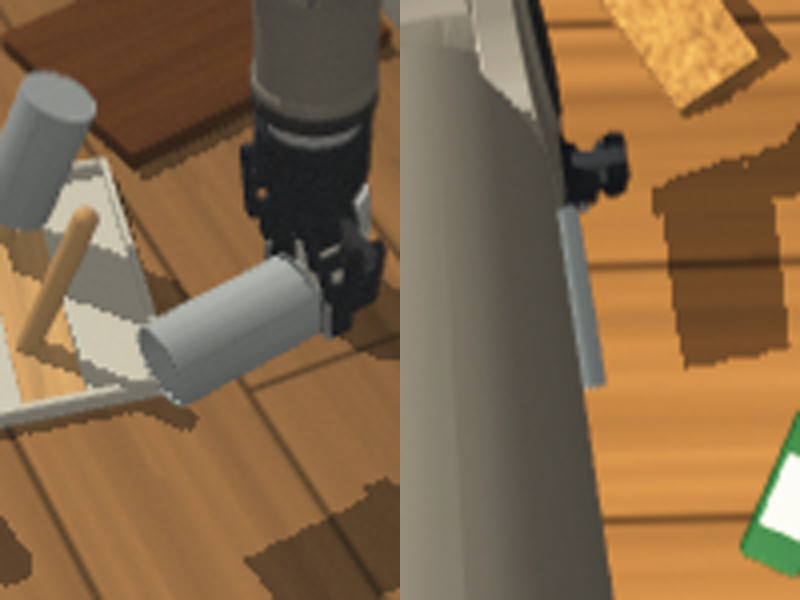

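Emit:
{"fn": "play_rows", "kwargs": {
  "commands": [
    [[-0.46,0,0,0.1,0],[-0.465,0,0,0.1,0],[-0.47,0,0,0.1,0],[-0.47,0,0,0.1,0],[-0.47,0,0,0.1,0]]
  ]
}}

```text
clock: 12.03
tcp_pos: [0.6345, 0.1137, 0.1098]
orientation: [-0.203, 3.134, 0.0]
contact_force: [-0.1, 0.1, 1.6]
grip_width: 0.0626
gripper_force: 0.0
```

Emit:
{"fn": "play_rows", "kwargs": {
  "commands": [
    [[-0.473,0,0,0,0],[-0.473,0,0,0,0],[-0.473,0,0,0,0]]
  ]
}}

```text
clock: 12.28
tcp_pos: [0.6344, 0.1137, 0.1097]
orientation: [-0.203, 3.134, 0.0]
contact_force: [0.8, 0.2, 0.6]
grip_width: 0.0627
gripper_force: 0.0
```

```bash
python3 -c "
from h import *
s=get_obs();print(s['tcp_pos'],s['grip_width'],s['gripper_force'],s['moment'])
tumb_tilt()"
```

```text
[0.63436539 0.11372769 0.10972   ] 0.06272195789170557 0.0 [-0.03584822  0.04944809 -0.01967649]
0.95 [221. 159. 264. 196.] ang -152.3 len [41.8 20.6]
```

Emit:
{"fn": "play_rows", "kwargs": {
  "commands": [
    [[-1,-0.1,0,-0.2,0],[-1,-0.1,0.0,-0.2,0]]
  ],
  "grip_force": 20
}}

```text
clock: 12.55
tcp_pos: [0.6586, 0.1169, 0.1544]
orientation: [-0.202, 3.126, 0.002]
contact_force: [1.3, 0.8, 1.8]
grip_width: 0.0841
gripper_force: 0.0
```

```bash
python3 -c "
from h import *
x,y,w=tfit([.58,.1,.15],('side',))
g=np.array([x,y])+.0255*np.array([np.cos(w),np.sin(w)]);print(g);go(*g,.01,np.degrees(w));print(get_obs()['tcp_pos'])
s,t=[pickle.load(open(n+'0.pkl','rb')) for n in('side','top')]
# peg in both views, prediction vs measure
for ps in(-5,-11,-17):
  u=np.array([.423*np.cos(np.radians(ps)),.423*np.sin(np.radians(ps)),.906]);T=np.array([.529,.2675,.139])
  for n,p in(('side',s),('top',t)): print(ps,n,proj(p,[T,T-.12*u]).round(1).tolist())
for n in('side','top'):
  v,u=np.nonzero(np.load(n+'_peg_tip.npy'));i=v.argmin();j=v.argmax();print(n,u[v<v.min()+4].mean(),v.min(),u[v>v.max()-4].mean(),v.max())
"
```

```text
[(0.55, np.int64(884))]
tumbler [0.5776 0.103  0.081 ] yaw 4.6 cost 35.375
[0.60298273 0.10508469]
go [ 0.275 -0.023  0.706] turn 0.031
[0.65621834 0.11657659 0.15153429]
-5 side [[201.2, 122.5], [188.6, 152.3]]
-5 top [[150.3, 213.5], [160.2, 234.3]]
-11 side [[201.2, 122.5], [188.2, 151.2]]
-11 top [[150.3, 213.5], [158.3, 234.0]]
-17 side [[201.2, 122.5], [188.0, 150.0]]
-17 top [[150.3, 213.5], [156.5, 233.6]]
side 200.6086956521739 122 186.7391304347826 158
top 151.44 211 159.59259259259258 239
```

Emit:
{"fn": "play_rows", "kwargs": {
  "commands": [
    [[-1,0.2,-0.01,0.1,0.031],[-1,0.275,-0.023,0.3,0.031],[-1,0.275,-0.023,0.5,0.031],[-1,0.275,-0.023,0.69,0.031],[-1,0.275,-0.023,0.69,0.031],[-1,0.275,-0.023,0.69,0.031],[1,0.275,-0.023,0.69,0.031],[1,0.275,-0.023,0.69,0.031],[1,0.275,-0.023,0.69,0.031],[1,0.275,-0.023,0.69,0.031],[1,0.275,-0.023,0.69,0.031],[1,0.275,-0.023,0.69,0.031]]
  ],
  "grip_force": 25
}}

```text
clock: 13.65
tcp_pos: [0.6024, 0.105, 0.0142]
orientation: [-0.126, 3.134, 0.002]
contact_force: [-1.2, -0.2, 7.6]
grip_width: 0.0622
gripper_force: 26.8
```

Emit:
{"fn": "play_rows", "kwargs": {
  "commands": [
    [[1,0,0,-0.2,0],[1,0,0,-0.4,0],[1,0,0,-0.6,0],[1,0,0,-0.8,0],[1,0,0,-0.9,0],[1,0,0,-0.9,0],[1,0,0,-0.9,0]]
  ]
}}

```text
clock: 14.23
tcp_pos: [0.6009, 0.1048, 0.1937]
orientation: [-0.127, 3.135, 0.002]
contact_force: [-0.3, -0.5, -2.1]
grip_width: 0.0625
gripper_force: 29.0
```

```bash
python3 -c "
from h import *
s=get_obs();print(s['tcp_pos'],psi(),s['grip_width'],s['gripper_force'],s['clock'])
tumb_tilt()
T=np.array([.529,.2675,.139]);l=np.array([np.cos(np.radians(-11)),np.sin(np.radians(-11)),0]);C=T-.01*(.423*l+[0,0,.906])
g=C-.030*l; print(C,g);go(g[0],g[1],.19,-11)
"
```

```text
[0.60090044 0.10482309 0.19367358] -175.36749790997806 0.062480698110876295 29.028541892766953 14.2333
0.79 [216. 120. 264. 154.] ang -155.2 len [36.1 23.4]
[0.52484772 0.26830712 0.12994   ] [0.4953989  0.27403139 0.12994   ]
go [0.448 0.887 0.003] turn 0.174
```

Emit:
{"fn": "play_rows", "kwargs": {
  "commands": [
    [[1,0.1,0.2,0,0.05],[1,0.2,0.4,0,0.1],[1,0.3,0.6,0,0.15],[1,0.4,0.8,0,0.174],[1,0.425,0.887,0,0.174],[1,0.425,0.887,0,0.174],[1,0.425,0.887,0,0.174]]
  ]
}}

```text
clock: 14.92
tcp_pos: [0.4987, 0.2765, 0.1894]
orientation: [-0.293, -3.125, 0.003]
contact_force: [0.4, -0.3, -1.1]
grip_width: 0.062
gripper_force: 29.0
```

```bash
python3 -c "
from h import *
s=get_obs();print(s['tcp_pos'],psi(),s['grip_width'],s['gripper_force'],s['contact_force'])
C=np.array([.5248,.2683,.1299]);l=np.array([np.cos(np.radians(-11)),np.sin(np.radians(-11)),0]);c=.025
for th in(0,8,16,24,32,40,48,56,65):
    t=np.radians(th);b=np.cos(t)*l+[0,0,np.sin(t)];n=-np.sin(t)*l+[0,0,np.cos(t)]
    g=C+.041*n-c*b-[0,0,.017];print(th,g.round(3),end=' ');go(*g,-11)
"
```

```text
[0.49865491 0.27648607 0.18944074] 169.28137229222585 0.061985938574578764 29.0301551297307 [ 0.42903207 -0.29308194 -1.06871756]
0 [0.5   0.273 0.154] go [-0.012 -0.015  0.178] turn 0.003
8 [0.495 0.274 0.15 ] go [ 0.016 -0.015  0.197] turn 0.003
16 [0.49  0.275 0.145] go [ 0.04  -0.015  0.22 ] turn 0.003
24 [0.486 0.276 0.14 ] go [ 0.061 -0.014  0.246] turn 0.003
32 [0.483 0.276 0.134] go [ 0.078 -0.014  0.275] turn 0.003
40 [0.48  0.277 0.128] go [ 0.091 -0.014  0.306] turn 0.003
48 [0.478 0.277 0.122] go [ 0.099 -0.014  0.339] turn 0.003
56 [0.478 0.277 0.115] go [ 0.103 -0.014  0.372] turn 0.003
65 [0.478 0.277 0.108] go [ 0.101 -0.014  0.41 ] turn 0.003
```

Emit:
{"fn": "play_rows", "kwargs": {
  "commands": [
    [[1,-0.01,-0.015,0.1,0],[1,-0.01,-0.015,0.178,0],[1,0.005,-0.015,0.188,0],[1,0.016,-0.015,0.197,0],[1,0.03,-0.015,0.208,0],[1,0.04,-0.015,0.22,0],[1,0.05,-0.015,0.233,0],[1,0.061,-0.015,0.246,0],[1,0.061,-0.015,0.246,0]]
  ]
}}

```text
clock: 15.67
tcp_pos: [0.4854, 0.2776, 0.1426]
orientation: [-0.295, -3.124, -0.005]
contact_force: [-6.3, 5.0, 0.3]
grip_width: 0.0622
gripper_force: 29.8
```

```bash
python3 -c "
from h import *
s=get_obs();print(s['tcp_pos'],psi(),s['grip_width'],s['gripper_force'],s['contact_force'],s['moment'])
tumb_tilt()
g=[.478,.277,.108];go(*g,-11);Z('g5',[('side',(70,190,130,260))],6)
"
```

```text
[0.48538005 0.27755789 0.14261047] 169.19630533485955 0.06222401489400405 29.817195050418377 [-6.34452557  4.98825634  0.25915752] [1.12425237 1.52611495 0.16607134]
0.79 [155. 107. 198. 137.] ang -168.7 len [37.5 21.1]
go [ 0.033 -0.005  0.17 ] turn 0.002
```

View pics/g5.png

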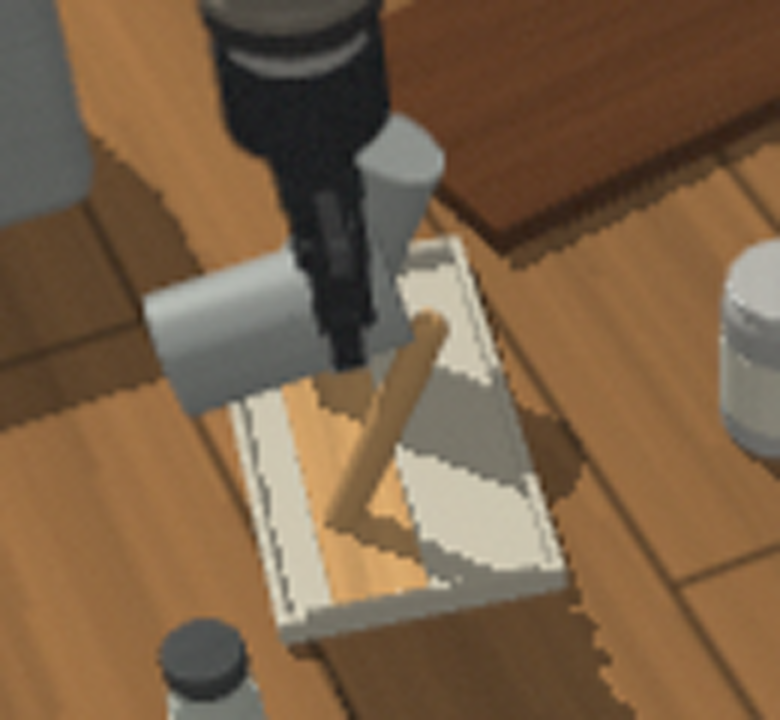

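Emit:
{"fn": "play_rows", "kwargs": {
  "commands": [
    [[1,0.02,0,-0.05,0],[1,0.02,0,-0.25,0],[1,0.02,0,-0.3,0],[1,0.02,0,-0.3,0],[1,0.02,0,-0.3,0]]
  ]
}}

```text
clock: 16.23
tcp_pos: [0.4848, 0.2747, 0.203]
orientation: [0.302, 3.126, 0.002]
contact_force: [-0.5, 0.1, -2.4]
grip_width: 0.0623
gripper_force: 29.7
```

```bash
cat >> h.py <<'E'
def hold(th0=0,d0=.03,S=4):
    "fit pitch (mouth down +, deg) and grasp-to-bottom distance of held tumbler, side view"
    s=get_obs();p=viewer.grab_frame("side");g=np.array(s["tcp_pos"])+[0,0,.017]
    R=cv2.Rodrigues(np.array(s["orientation"]))[0];l=-R[:,0];n=R[:,1]
    L=viewer.trace(p,"tumbler_mid");e=proj(p,[g])[0]
    L=[q for q in L if np.hypot(*(np.array(np.nonzero(q["pixels"])[::-1]).mean(1)-e))<40]
    if not L: print("none");return
    m=L[0]["pixels"];a=np.linspace(0,2*np.pi,40)
    def model(q):
        th,d,dz=q;b=np.cos(th)*l+[0,0,np.sin(th)];k=np.cross(b,n)
        X=np.vstack([g+[0,0,dz]+w*b+.031*(np.cos(f)*n+np.sin(f)*k) for w in(d,d-.115) for f in a])
        I=np.zeros((384*S,512*S),np.uint8);cv2.fillConvexPoly(I,cv2.convexHull(((proj(p,X)+.5)*S).astype(np.int32)),1)
        return cv2.resize(I*255.,(512,384),interpolation=cv2.INTER_AREA)/255
    def cost(q):
        I=model(q);return (I*(1-m)).sum()*.4+((1-I)*m).sum()+3e5*q[2]**2
    t=np.radians(th0);b=minimize(cost,[t,d0,0],method="Nelder-Mead",options=dict(initial_simplex=[[t,d0,0],[t+.3,d0,0],[t,d0+.015,0],[t,d0,.005]]))
    print("score",round(L[0]["score"],2),m.sum(),"pitch",np.degrees(b.x[0]).round(1),"d,dz",b.x[1:].round(4),"cost",round(b.fun,1));return b.x
E
python3 -c "
from h import *
s=get_obs();print(s['tcp_pos'],psi(),s['grip_width'],s['gripper_force'],s['contact_force'],s['moment'],s['clock'])
hold();hold(30)"
```

```text
[0.48477462 0.27471182 0.20295777] 168.9538897473579 0.06228556578728567 29.710463918745518 [-0.53655689  0.05528114 -2.39956584] [0.00751735 0.00219703 0.03711232] 16.2333
score 0.57 813 pitch 12.3 d,dz [ 0.0301 -0.0008] cost 106.0
none
```

```bash
cat >> h.py <<'E'
def path(c,ths,up=0):
    C=np.array([.5248,.2683,.1299]);l=np.array([np.cos(np.radians(-11)),np.sin(np.radians(-11)),0])
    for th in ths:
        t=np.radians(th);b=np.cos(t)*l+[0,0,np.sin(t)];n=-np.sin(t)*l+[0,0,np.cos(t)]
        print(th,end=' ');go(*(C+.041*n-c*b-[0,0,.017-up]),-11)
E
python3 -c "
from h import *
path(.016,[5],.015);path(.016,range(5,70,8))"
```

```text
5 go [-0.11   0.011  0.167] turn -0.0
5 go [-0.11   0.011  0.242] turn -0.0
13 go [-0.083  0.011  0.258] turn -0.0
21 go [-0.059  0.011  0.277] turn -0.0
29 go [-0.038  0.011  0.299] turn -0.0
37 go [-0.02   0.011  0.324] turn -0.0
45 go [-0.006  0.011  0.351] turn -0.0
53 go [0.004 0.011 0.38 ] turn -0.0
61 go [0.01  0.012 0.41 ] turn -0.0
69 go [0.012 0.012 0.441] turn -0.0
```

Emit:
{"fn": "play_rows", "kwargs": {
  "commands": [
    [[1,-0.11,0.011,0.1,0],[1,-0.11,0.011,0.2,0],[1,-0.11,0.011,0.245,0],[1,-0.095,0.011,0.255,0],[1,-0.08,0.011,0.265,0],[1,-0.07,0.011,0.275,0],[1,-0.055,0.011,0.285,0],[1,-0.04,0.011,0.3,0],[1,-0.04,0.011,0.3,0]]
  ]
}}

```text
clock: 17.18
tcp_pos: [0.4923, 0.2771, 0.1434]
orientation: [0.299, 3.126, 0.004]
contact_force: [-6.4, 1.1, 8.6]
grip_width: 0.0618
gripper_force: 30.9
```

```bash
python3 -c "
from h import *
s=get_obs();print(s['tcp_pos'],s['grip_width'],s['gripper_force'],s['contact_force'],s['moment'],s['clock'])
hold(20);path(.016,range(29,70,8))"
```

```text
[0.49232907 0.27707835 0.14335995] 0.06178578434687501 30.923554189503193 [-6.41042573  1.09399629  8.64587961] [ 0.26293484  1.26373246 -0.00299602] 17.1833
score 0.66 672 pitch 18.0 d,dz [0.0296 0.0012] cost 111.4
29 go [-0.008 -0.011  0.011] turn 0.001
37 go [ 0.01  -0.011  0.036] turn 0.001
45 go [ 0.024 -0.011  0.063] turn 0.001
53 go [ 0.034 -0.011  0.092] turn 0.001
61 go [ 0.04  -0.011  0.122] turn 0.001
69 go [ 0.042 -0.011  0.152] turn 0.001
```

Emit:
{"fn": "play_rows", "kwargs": {
  "commands": [
    [[1,0.0,0,0.02,0],[1,0.01,0,0.036,0],[1,0.018,0,0.05,0],[1,0.024,0,0.065,0],[1,0.03,0,0.08,0],[1,0.034,0,0.095,0],[1,0.038,0,0.11,0],[1,0.04,0,0.125,0],[1,0.04,0,0.14,0],[1,0.04,0,0.145,0],[1,0.04,0,0.145,0]]
  ]
}}

```text
clock: 18.2
tcp_pos: [0.4837, 0.2786, 0.1145]
orientation: [-0.299, -3.127, -0.003]
contact_force: [-7.0, 0.8, 9.0]
grip_width: 0.0624
gripper_force: 41.2
```

```bash
python3 -c "
from h import *
s=get_obs();print(s['tcp_pos'],s['grip_width'],s['gripper_force'],s['contact_force'],s['moment'],s['clock'])
hold(50)"
```

```text
[0.48369808 0.27859184 0.11452373] 0.062419857565176526 41.19301289319992 [-6.99630657  0.79724594  9.04400523] [ 0.05828129  1.029552   -0.0701729 ] 18.2
score 0.81 609 pitch 54.7 d,dz [0.0325 0.0018] cost 132.2
```

Emit:
{"fn": "play_rows", "kwargs": {
  "commands": [
    [[1,-0.005,0,0.015,0],[1,-0.01,0,0.03,0],[1,-0.01,0,0.045,0],[1,-0.01,0,0.06,0],[1,-0.01,0,0.06,0]]
  ]
}}

```text
clock: 18.72
tcp_pos: [0.4812, 0.2796, 0.1019]
orientation: [-0.294, -3.12, -0.002]
contact_force: [-17.0, 5.5, 8.9]
grip_width: 0.0618
gripper_force: 45.9
```

```bash
python3 -c "
from h import *
s=get_obs();print(s['tcp_pos'],s['gripper_force'],s['contact_force'],s['moment'],s['clock'])
hold(55)"
```

```text
[0.48115112 0.27959677 0.1019085 ] 45.86876470595598 [-17.03318484   5.52502231   8.93389996] [ 9.05732374e-01  3.00079620e+00 -5.85139360e-04] 18.7167
score 0.56 552 pitch 62.1 d,dz [0.0324 0.0007] cost 132.9
```

Emit:
{"fn": "play_rows", "kwargs": {
  "commands": [
    [[1,0.08,0,-0.02,0],[1,0.08,0,-0.15,0],[1,0.08,0,-0.3,0],[1,0.08,0,-0.45,0],[1,0.08,0,-0.6,0],[1,0.08,0,-0.72,0],[1,0.08,0,-0.72,0],[1,0.08,0,-0.72,0]]
  ]
}}

```text
clock: 19.48
tcp_pos: [0.4717, 0.2802, 0.2467]
orientation: [0.301, 3.124, 0.005]
contact_force: [-0.5, 0.1, -1.1]
grip_width: 0.062
gripper_force: 44.8
```

```bash
python3 -c "
from h import *
s=get_obs();print(s['tcp_pos'],s['gripper_force'],s['contact_force'],s['clock'])
q=hold(60)
T=np.array([.529,.2675,.139]);l=np.array([np.cos(np.radians(-11)),np.sin(np.radians(-11)),0]);u=.423*l+[0,0,.906]
t=q[0];b=np.cos(t)*l+[0,0,np.sin(t)];d=q[1]
for k in(.11,.09,.06,.03,.01,0):  # insertion remaining: floor at tip+k u
    f=T+k*u; g=f-b*(d-.005)-[0,0,.017];print(k,g.round(3),end=' ');go(*g,-11)
Z('g6',[('side',(60,190,140,260)),],6)"
```

```text
[0.47167587 0.28020925 0.24674429] 44.815656915307045 [-0.46485387  0.05861734 -1.06205921] 19.4833
score 0.73 707 pitch 62.7 d,dz [0.0314 0.0034] cost 154.6
0.11 [0.563 0.261 0.198] go [-0.471 -0.002  0.229] turn -0.0
0.09 [0.554 0.263 0.18 ] go [-0.429 -0.001  0.32 ] turn -0.0
0.06 [0.542 0.265 0.153] go [-0.366 -0.001  0.456] turn -0.0
0.03 [0.53  0.267 0.126] go [-0.302 -0.001  0.592] turn -0.0
0.01 [0.521 0.269 0.108] go [-0.26  -0.001  0.683] turn -0.0
0 [0.517 0.27  0.099] go [-0.239 -0.001  0.728] turn -0.0
```

View pics/g6.png

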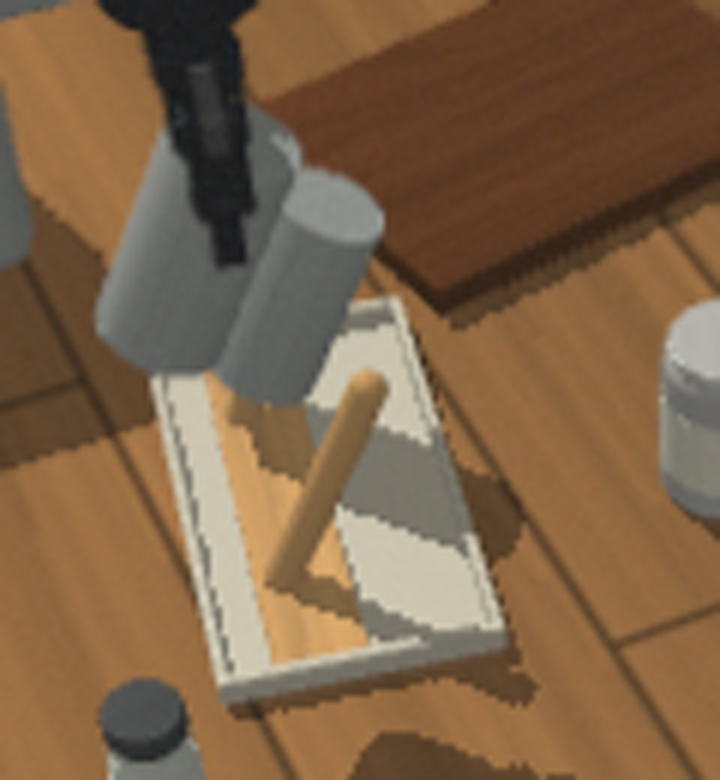

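Emit:
{"fn": "play_rows", "kwargs": {
  "commands": [
    [[1,-0.2,0,0,0],[1,-0.4,0,0,0],[1,-0.55,0,0.05,0],[1,-0.52,0,0.12,0],[1,-0.47,0,0.229,0],[1,-0.43,0,0.32,0],[1,-0.39,0,0.4,0],[1,-0.366,0,0.456,0],[1,-0.366,0,0.456,0]]
  ]
}}

```text
clock: 20.38
tcp_pos: [0.5393, 0.2647, 0.1495]
orientation: [-0.299, -3.12, 0.007]
contact_force: [-0.5, 0.7, -1.5]
grip_width: 0.0619
gripper_force: 44.8
```

```bash
python3 -c "
from h import *
s=get_obs();print(s['tcp_pos'],s['gripper_force'],s['contact_force'],s['moment'],s['clock'])
q=hold(62)
go(.530,.267,.126,-11);go(.517,.27,.099,-11)"
```

```text
[0.53930754 0.26471565 0.14953485] 44.79154597967863 [-0.52103131  0.69590445 -1.51841279] [ 0.02581608  0.02283652 -0.00527545] 20.3833
score 0.64 618 pitch 62.7 d,dz [0.0316 0.002 ] cost 137.8
go [ 0.063 -0.003  0.134] turn -0.0
go [ 0.129 -0.     0.269] turn -0.0
```

No contact, half inserted. Continue slowly to the tip.

Emit:
{"fn": "play_rows", "kwargs": {
  "commands": [
    [[1,0.03,0,0.07,0],[1,0.063,0,0.134,0],[1,0.085,0,0.18,0],[1,0.105,0,0.22,0],[1,0.115,0,0.24,0],[1,0.12,0,0.252,0],[1,0.124,0,0.26,0],[1,0.13,0,0.27,0],[1,0.13,0,0.275,0]]
  ]
}}

```text
clock: 21.23
tcp_pos: [0.5177, 0.2706, 0.0991]
orientation: [0.302, 3.127, 0.001]
contact_force: [-1.2, 0.2, -1.4]
grip_width: 0.0618
gripper_force: 44.8
```

```bash
python3 -c "
from h import *
s=get_obs();print(s['tcp_pos'],s['gripper_force'],s['contact_force'],s['moment'],s['clock'])
hold(62)"
```

```text
[0.51773194 0.27064514 0.09910146] 44.8074846714735 [-1.24714065  0.24297672 -1.40026266] [0.00585707 0.02615661 0.00524476] 21.2333
score 0.69 516 pitch 63.3 d,dz [0.0301 0.003 ] cost 145.0
```

Emit:
{"fn": "play_rows", "kwargs": {
  "commands": [
    [[1,0.004,0,0.008,0],[1,0.008,0,0.016,0],[1,0.01,0,0.022,0],[1,0.01,0,0.022,0]]
  ]
}}

```text
clock: 21.67
tcp_pos: [0.5183, 0.271, 0.0971]
orientation: [0.303, 3.122, 0.004]
contact_force: [-0.2, -2.4, 13.0]
grip_width: 0.0621
gripper_force: 45.9
```

Emit:
{"fn": "play_rows", "kwargs": {
  "commands": [
    [[1,0.004,0,0.008,0],[1,0.008,0,0.016,0],[1,0.008,0,0.016,0]]
  ]
}}

```text
clock: 21.92
tcp_pos: [0.5192, 0.2714, 0.0964]
orientation: [0.305, 3.118, 0.008]
contact_force: [0.2, -6.1, 25.6]
grip_width: 0.0622
gripper_force: 47.0
```

Emit:
{"fn": "play_rows", "kwargs": {
  "commands": [
    [[1,0,0,-0.02,0],[-0.5,0,0,-0.02,0],[-0.6,0,0,-0.02,0],[-0.8,0,0,-0.02,0],[-1,0,0,-0.02,0],[-1,0,0,-0.02,0],[-1,0,0,-0.02,0]]
  ]
}}

```text
clock: 22.5
tcp_pos: [0.5136, 0.2712, 0.0949]
orientation: [-0.301, -3.126, 0.001]
contact_force: [-0.9, -0.0, 0.6]
grip_width: 0.0856
gripper_force: 0.0
```

Emit:
{"fn": "play_rows", "kwargs": {
  "commands": [
    [[-1,0,0,-0.1,0],[-1,0,0,-0.3,0],[-1,0,0,-0.5,0],[-1,0,0,-0.7,0],[-1,0,0,-0.7,0]]
  ]
}}

```text
clock: 22.92
tcp_pos: [0.518, 0.2732, 0.2435]
orientation: [0.302, 3.117, 0.014]
contact_force: [1.6, 0.9, 0.7]
grip_width: 0.0854
gripper_force: 0.0
```

```bash
python3 -c "
from h import *
s=get_obs();print(s['tcp_pos'],s['gripper_force'],s['contact_force'],s['grip_width'],s['clock'])
T=np.array([.529,.2675,.139]);l=np.array([np.cos(np.radians(-11)),np.sin(np.radians(-11)),0]);u=.423*l+[0,0,.906]
for n in('side','top'):
  p=viewer.grab_frame(n);print(n,[(round(q['score'],2),np.round(q['rect']).tolist(),q['pixels'].sum()) for q in viewer.trace(p,'tumbler_mid')], 'expect ends',proj(p,[T+.005*u,T-.11*u]).round(0).tolist())
"
```

```text
[0.51796325 0.27323809 0.24350758] 0.0 [1.62111912 0.87310881 0.74691877] 0.08535797927622812 22.9167
side [(0.88, [186.0, 111.0, 212.0, 155.0], np.int64(816)), (0.62, [174.0, 90.0, 203.0, 131.0], np.int64(599))] expect ends [[202.0, 121.0], [189.0, 149.0]]
top [(0.88, [141.0, 205.0, 172.0, 238.0], np.int64(467))] expect ends [[150.0, 213.0], [158.0, 232.0]]
```

```bash
python3 -c "
from h import *
go(.5614,-.1093,.12,-25.3);print(get_obs()['joints'])"
```

```text
go [-0.601 -1.819  0.572] turn 0.159
[-0.75231188  0.32104172  0.19971868  1.79453102 -0.07298599  1.03505894
  0.8534391 ]
```

Emit:
{"fn": "play_rows", "kwargs": {
  "commands": [
    [[-1,-0.07,-0.2,0,0],[-1,-0.14,-0.4,0,0],[-1,-0.2,-0.6,0,0.05],[-1,-0.27,-0.8,0.1,0.1],[-1,-0.33,-1,0.2,0.159],[-1,-0.33,-1,0.2,0.159],[-1,-0.33,-1,0.2,0.159]]
  ]
}}

```text
clock: 23.7
tcp_pos: [0.5384, 0.0574, 0.1922]
orientation: [-0.697, -3.058, 0.007]
contact_force: [-0.5, 1.4, 0.1]
grip_width: 0.0854
gripper_force: 0.0
```

```bash
python3 -c "
from h import *
go(.5614,-.1093,.06,-25.3);print(get_obs()['clock'])
for n in('side','top'):
  p=viewer.grab_frame(n);L=viewer.trace(p,'bottle_mid')
  for q in L[:2]:
    v,u=np.nonzero(q['pixels']);X=onz(p,np.c_[u,v],.025)[:,:2];m=X.mean(0);w,V=np.linalg.eigh(np.cov((X-m).T));d=V[:,1]*np.sign(V[0,1]);k=(X-m)@d
    print(n,round(q['score'],2),m.round(4),np.degrees(np.arctan2(d[1],d[0])).round(1),(m+k.min()*d).round(3),(m+k.max()*d).round(3))"
```

```text
go [-0.468 -0.698  0.663] turn -0.004
23.7
side 0.66 [ 0.4647 -0.0664] -25.8 [ 0.394 -0.032] [ 0.564 -0.114]
top 0.72 [ 0.4682 -0.0664] -24.9 [ 0.397 -0.033] [ 0.565 -0.111]
```

Emit:
{"fn": "play_rows", "kwargs": {
  "commands": [
    [[-1,-0.12,-0.18,0.1,0],[-1,-0.24,-0.36,0.2,0],[-1,-0.36,-0.54,0.3,0],[-1,-0.468,-0.698,0.4,0],[-1,-0.468,-0.698,0.55,0],[-1,-0.468,-0.698,0.663,0],[-1,-0.468,-0.698,0.663,0]]
  ],
  "grip_force": 20
}}

```text
clock: 24.48
tcp_pos: [0.5625, -0.1031, 0.0584]
orientation: [-0.686, -3.058, 0.001]
contact_force: [-0.6, 1.0, -0.8]
grip_width: 0.0856
gripper_force: 0.0
```

```bash
python3 -c "
from h import *
go(.5614,-.1093,.006,-25.3);print(get_obs()['tcp_pos'])"
```

```text
go [-0.01  -0.03   0.262] turn -0.0
[ 0.56253899 -0.10309615  0.05837698]
```

Emit:
{"fn": "play_rows", "kwargs": {
  "commands": [
    [[-1,-0.01,-0.03,0.15,0],[-0.5,-0.01,-0.03,0.25,0],[0,-0.01,-0.03,0.26,0],[1,-0.01,-0.03,0.26,0],[1,-0.01,-0.03,0.26,0],[1,-0.01,-0.03,0.26,0],[1,-0.01,-0.03,0.26,0],[1,-0.01,-0.03,0.26,0],[1,-0.01,-0.03,0.26,0]]
  ],
  "grip_force": 20
}}

```text
clock: 25.23
tcp_pos: [0.5662, -0.11, 0.012]
orientation: [0.688, 3.062, 0.001]
contact_force: [2.7, 0.7, 3.8]
grip_width: 0.0272
gripper_force: 21.2
```

Emit:
{"fn": "play_rows", "kwargs": {
  "commands": [
    [[1,0.006,0,-0.04,0],[1,0.013,0,-0.08,0],[1,0.022,0,-0.12,0],[1,0.033,0,-0.159,0],[1,0.046,0,-0.198,0],[1,0.06,0,-0.236,0],[1,0.06,0,-0.236,0]]
  ]
}}

```text
clock: 25.82
tcp_pos: [0.5536, -0.1049, 0.0594]
orientation: [0.688, 3.064, 0.001]
contact_force: [-0.4, -1.0, -1.4]
grip_width: 0.0273
gripper_force: 21.5
```

```bash
cat >> h.py <<'E'
def bot():
    s=get_obs();p=viewer.grab_frame("side");L=viewer.trace(p,"bottle_mid");e=proj(p,[s["tcp_pos"]])[0]
    for q in L[:1]:
        v,u=np.nonzero(q["pixels"]);w,V=np.linalg.eigh(np.cov(np.c_[u,v].T));d=V[:,1]*np.sign(V[0,1])
        print("bottle",round(q["score"],2),np.round(q["rect"]),"img ang",np.degrees(np.arctan2(-d[1],d[0])).round(1),"len",np.sqrt(12*w[::-1]).round(1))
    R=cv2.Rodrigues(np.array(s["orientation"]))[0];g=np.array(s["tcp_pos"])+[0,0,.012]
    for th in(0,15,30,45,60,75,90):
        b=np.cos(np.radians(th))*R[:,0]-[0,0,np.sin(np.radians(th))];a=proj(p,[g,g+.18*b]);d=a[0]-a[1];print(th,"exp ang",np.degrees(np.arctan2(-d[1],d[0])).round(1),a[1].round(0),end="; ")
    print(s["tcp_pos"],"F",s["contact_force"],"grip",s["gripper_force"],s["grip_width"],"t",s["clock"])
E
python3 -c "
from h import *
bot()"
```

```text
bottle 0.97 [196. 220. 262. 250.] img ang 10.3 len [59.5 21.2]
0 exp ang 0.8 [198. 228.]; 15 exp ang 9.1 [201. 237.]; 30 exp ang 18.0 [209. 245.]; 45 exp ang 28.5 [220. 252.]; 60 exp ang 42.0 [234. 257.]; 75 exp ang 60.7 [248. 260.]; 90 exp ang 85.6 [264. 260.]; [ 0.55362436 -0.1049011   0.0593844 ] F [-0.4403746  -0.99270549 -1.35120402] grip 21.541353464126587 0.027287319910363754 t 25.8167
```

Emit:
{"fn": "play_rows", "kwargs": {
  "commands": [
    [[1,0.024,0,-0.052,0],[1,0.049,0,-0.103,0],[1,0.083,0,-0.158,0],[1,0.119,0,-0.212,0],[1,0.16,0,-0.262,0],[1,0.204,0,-0.31,0],[1,0.252,0,-0.354,0],[1,0.302,0,-0.396,0],[1,0.355,0,-0.433,0],[1,0.41,0,-0.467,0],[1,0.41,0,-0.467,0]]
  ]
}}

```text
clock: 26.83
tcp_pos: [0.4779, -0.0693, 0.1526]
orientation: [-0.688, -3.065, -0.002]
contact_force: [-0.5, 0.2, -1.8]
grip_width: 0.0267
gripper_force: 21.8
```

```bash
python3 -c "
from h import *
bot()"
```

```text
bottle 0.89 [193. 211. 228. 246.] img ang 43.5 len [41.7 20.1]
0 exp ang 0.7 [159. 207.]; 15 exp ang 9.7 [165. 218.]; 30 exp ang 19.6 [174. 227.]; 45 exp ang 31.6 [187. 235.]; 60 exp ang 47.0 [202. 240.]; 75 exp ang 67.3 [218. 244.]; 90 exp ang 92.0 [235. 244.]; [ 0.47794842 -0.06925221  0.15256908] F [-0.51512877  0.23038334 -1.82635375] grip 21.766598224639893 0.026669080746655607 t 26.8333
```

Emit:
{"fn": "play_rows", "kwargs": {
  "commands": [
    [[1,0,0,-0.08,0],[1,0,0,-0.15,0],[1,-0.08,0.04,-0.15,0],[1,-0.16,0.08,-0.15,0],[1,-0.25,0.12,-0.15,0],[1,-0.33,0.16,-0.15,0],[1,-0.4,0.19,-0.15,0],[1,-0.45,0.21,-0.15,0],[1,-0.45,0.21,-0.15,0],[1,-0.45,0.21,-0.15,0]]
  ]
}}

```text
clock: 27.77
tcp_pos: [0.5789, -0.071, 0.1805]
orientation: [-0.689, -3.064, 0.001]
contact_force: [0.0, -0.5, -3.0]
grip_width: 0.0267
gripper_force: 19.9
```

```bash
python3 -c "
from h import *
bot()"
```

```text
bottle 0.89 [257. 196. 276. 233.] img ang 82.3 len [35.6 18. ]
0 exp ang 0.6 [197. 186.]; 15 exp ang 10.1 [202. 197.]; 30 exp ang 20.0 [210. 207.]; 45 exp ang 31.4 [222. 215.]; 60 exp ang 45.4 [236. 221.]; 75 exp ang 63.3 [252. 225.]; 90 exp ang 85.3 [268. 226.]; [ 0.5789132  -0.07095059  0.18047979] F [ 0.03419764 -0.51022523 -3.01974142] grip 19.92807537317276 0.026748189635932996 t 27.7667
```

```bash
python3 -c "
from h import *
go(.489,-.16,.285,-25.3);go(.489,-.315,.285,-25.3)"
```

```text
go [ 0.211 -0.594 -0.521] turn -0.001
go [-0.121 -1.294 -0.521] turn -0.001
```

Emit:
{"fn": "play_rows", "kwargs": {
  "commands": [
    [[1,0.0,0,-0.1,0],[1,0.0,-0.02,-0.2,0],[1,0.03,-0.06,-0.3,0],[1,0.06,-0.12,-0.4,0],[1,0.1,-0.2,-0.5,0],[1,0.13,-0.28,-0.52,0],[1,0.16,-0.36,-0.52,0],[1,0.18,-0.44,-0.52,0],[1,0.2,-0.52,-0.52,0],[1,0.21,-0.57,-0.52,0],[1,0.21,-0.594,-0.52,0],[1,0.21,-0.594,-0.52,0]]
  ]
}}

```text
clock: 28.87
tcp_pos: [0.4895, -0.1613, 0.2848]
orientation: [-0.692, -3.064, 0.001]
contact_force: [0.3, -0.7, -3.1]
grip_width: 0.0266
gripper_force: 20.6
```

```bash
python3 -c "
from h import *
bot();go(.489,-.315,.285,-25.3)"
```

```text
bottle 0.85 [241. 210. 267. 251.] img ang 80.6 len [41.9 21. ]
0 exp ang 0.6 [169. 199.]; 15 exp ang 9.7 [175. 213.]; 30 exp ang 19.5 [186. 224.]; 45 exp ang 31.0 [200. 233.]; 60 exp ang 45.5 [217. 239.]; 75 exp ang 64.4 [236. 243.]; 90 exp ang 87.8 [255. 244.]; [ 0.48945838 -0.16131308  0.28483752] F [ 0.26385953 -0.7028074  -3.06800264] grip 20.573963820934296 0.026647791363434842 t 28.8667
go [-0.325 -0.706 -0.   ] turn -0.0
```

Emit:
{"fn": "play_rows", "kwargs": {
  "commands": [
    [[1,-0.02,-0.05,0,0],[1,-0.05,-0.12,0,0],[1,-0.09,-0.2,0,0],[1,-0.13,-0.29,0,0],[1,-0.18,-0.39,0,0],[1,-0.23,-0.49,0,0],[1,-0.27,-0.58,0,0],[1,-0.3,-0.65,0,0],[1,-0.32,-0.69,0,0],[1,-0.325,-0.706,0,0],[1,-0.325,-0.706,0,0],[1,-0.325,-0.706,0,0]]
  ]
}}

```text
clock: 29.97
tcp_pos: [0.4889, -0.3144, 0.285]
orientation: [-0.687, -3.065, -0.001]
contact_force: [-0.1, 0.7, -3.9]
grip_width: 0.0268
gripper_force: 20.6
```

```bash
python3 -c "
from h import *
bot()
p=viewer.grab_frame('top')
for q in viewer.trace(p,'bottle_mid')[:2]: v,u=np.nonzero(q['pixels']);print('top',round(q['score'],2),np.round(q['rect']),q['pixels'].sum())
print('exp foot',proj(p,[[.489,-.315,.1]]),proj(p,[get_obs()['tcp_pos']]))
z=lambda a:cv2.resize(a,None,fx=4,fy=4,interpolation=cv2.INTER_CUBIC)
I=np.hstack([z(p['pixels'][150:290,320:420]),z(viewer.grab_frame('side')['pixels'][220:360,230:330])]);cv2.imwrite('pics/b1.png',I[:,:,::-1])"
```

```text
bottle 0.97 [271. 260. 301. 310.] img ang 76.2 len [41.5 24.6]
0 exp ang 0.9 [197. 259.]; 15 exp ang 8.2 [202. 271.]; 30 exp ang 15.9 [213. 281.]; 45 exp ang 24.9 [228. 289.]; 60 exp ang 36.7 [246. 294.]; 75 exp ang 53.7 [266. 297.]; 90 exp ang 78.9 [287. 298.]; [ 0.48887732 -0.31440195  0.28501961] F [-0.062698    0.70714037 -3.93484873] grip 20.57897686958313 0.02675242716388958 t 29.9667
top 0.61 [371. 211. 415. 244.] 798
exp foot [[381.4127122  224.23654515]] [[412.46264568 221.51971115]]
```

View pics/b1.png

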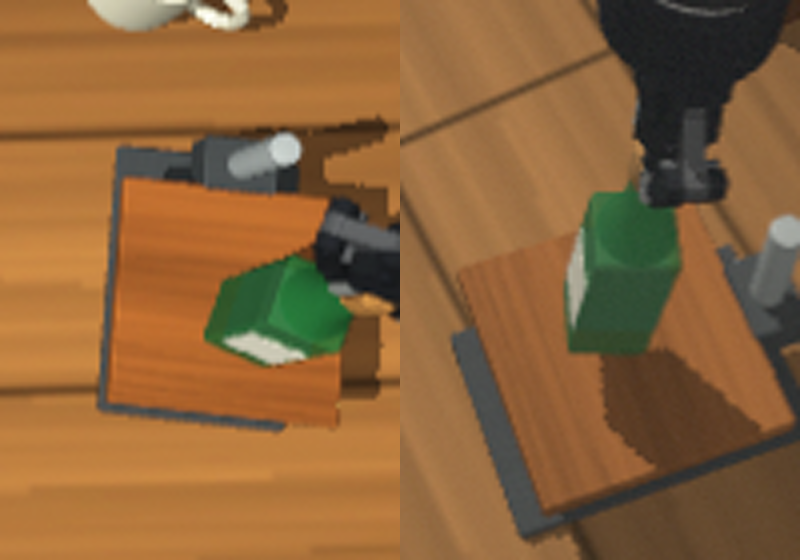

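Emit:
{"fn": "play_rows", "kwargs": {
  "commands": [
    [[1,0,0,0.05,0],[1,0,0,0.1,0],[1,0,0,0.15,0],[1,0,0,0.18,0],[1,0,0,0.19,0],[1,0,0,0.19,0]]
  ]
}}

```text
clock: 30.72
tcp_pos: [0.4901, -0.3168, 0.2491]
orientation: [0.688, 3.06, -0.002]
contact_force: [-0.9, 0.5, 9.2]
grip_width: 0.0266
gripper_force: 23.0
```

Emit:
{"fn": "play_rows", "kwargs": {
  "commands": [
    [[1,0,0,0.005,0],[1,0,0,0.01,0],[1,0,0,0.015,0],[1,0,0,0.015,0]]
  ]
}}

```text
clock: 31.05
tcp_pos: [0.492, -0.3179, 0.2489]
orientation: [0.687, 3.055, -0.003]
contact_force: [-1.0, 1.3, 23.3]
grip_width: 0.0268
gripper_force: 24.1
```

```bash
python3 -c "
from h import *
bot()"
```

```text
bottle 0.63 [273. 266. 298. 313.] img ang 72.1 len [38.1 23.9]
0 exp ang 1.2 [201. 270.]; 15 exp ang 8.2 [206. 281.]; 30 exp ang 15.5 [216. 290.]; 45 exp ang 24.2 [230. 297.]; 60 exp ang 35.7 [248. 302.]; 75 exp ang 52.6 [267. 305.]; 90 exp ang 78.3 [287. 305.]; [ 0.49202867 -0.31790598  0.24886008] F [-1.0238852   1.2657343  23.33967779] grip 24.09614771604538 0.026773603541872207 t 31.05
```

Emit:
{"fn": "play_rows", "kwargs": {
  "commands": [
    [[1,0,0,-0.008,0],[1,0.015,0,-0.012,0],[1,0.03,0,-0.014,0],[1,0.04,0,-0.015,0],[1,0.04,0,-0.018,0],[1,0.04,0,-0.018,0]]
  ]
}}

```text
clock: 31.65
tcp_pos: [0.482, -0.3127, 0.2487]
orientation: [0.689, 3.063, -0.001]
contact_force: [0.0, -0.2, 7.4]
grip_width: 0.0268
gripper_force: 22.7
```

```bash
python3 -c "
from h import *
bot()"
```

```text
bottle 0.97 [268. 270. 294. 312.] img ang 83.1 len [37.2 22.8]
0 exp ang 1.0 [195. 269.]; 15 exp ang 8.0 [200. 280.]; 30 exp ang 15.4 [211. 289.]; 45 exp ang 24.3 [225. 297.]; 60 exp ang 36.0 [243. 302.]; 75 exp ang 53.4 [262. 304.]; 90 exp ang 79.6 [282. 305.]; [ 0.48195034 -0.31271076  0.24874739] F [ 6.96817272e-03 -1.97394577e-01  7.38060640e+00] grip 22.731322646141052 0.02682111065317561 t 31.65
```

Emit:
{"fn": "play_rows", "kwargs": {
  "commands": [
    [[0.4,0,0,-0.005,0],[0.36,0,0,-0.005,0],[0.34,0,0,-0.005,0],[0.3,0,0,-0.005,0],[0.2,0,0,-0.005,0],[0,0,0,-0.005,0],[-0.5,0,0,-0.005,0],[-1,0,0,-0.005,0],[-1,0,0,-0.005,0],[-1,0,0,-0.005,0]]
  ]
}}

```text
clock: 32.58
tcp_pos: [0.4813, -0.312, 0.2489]
orientation: [0.689, 3.065, 0.0]
contact_force: [0.0, -0.7, 0.1]
grip_width: 0.085
gripper_force: 0.0
```

Emit:
{"fn": "play_rows", "kwargs": {
  "commands": [
    [[-1,0,0,-0.1,0],[-1,0,0,-0.25,0],[-1,0,0,-0.4,0],[-1,0,0,-0.5,0],[-1,0,0,-0.5,0],[-1,0,0,-0.5,0]]
  ]
}}

```text
clock: 33.08
tcp_pos: [0.4817, -0.3123, 0.35]
orientation: [0.688, 3.063, -0.0]
contact_force: [-0.1, -0.1, -0.2]
grip_width: 0.0853
gripper_force: 0.0
```

```bash
python3 -c "
from h import *
s=get_obs();print(s['tcp_pos'],s['contact_force'],s['grip_width'],s['clock'])
B=np.array([.489,-.315,.071]);T=np.array([.529,.2675,.139]);l=np.array([np.cos(np.radians(-11)),np.sin(np.radians(-11)),0]);u=.423*l+[0,0,.906]
for n in('side','top'):
  p=viewer.grab_frame(n)
  for t in('bottle_mid','tumbler_mid'):
    for q in viewer.trace(p,t)[:2]: print(n,t,round(q['score'],2),np.round(q['rect']),q['pixels'].sum())
  c=np.array([[a,b,z] for a in(-.022,.022) for b in(-.022,.022) for z in(0,.11)]+[[0,0,.185]]);e=proj(p,B+c)
  print('exp bottle rect',e.min(0).round(),e.max(0).round(),'exp tumbler',proj(p,[T+.005*u,T-.11*u]).round(0).tolist())
"
```

```text
[ 0.48173176 -0.31232803  0.35000539] [-0.07010857 -0.08402626 -0.19347021] 0.0852888279156011 33.0833
side bottle_mid 0.91 [270. 261. 294. 314.] 1036
side tumbler_mid 0.85 [187. 112. 212. 155.] 758
exp bottle rect [272. 268.] [304. 319.] exp tumbler [[202.0, 121.0], [189.0, 149.0]]
top bottle_mid 0.64 [367. 218. 413. 245.] 753
top tumbler_mid 0.79 [137. 204. 176. 238.] 836
exp bottle rect [369. 214.] [407. 233.] exp tumbler [[150.0, 213.0], [158.0, 232.0]]
```

```bash
python3 -c "
from h import *
P=[viewer.grab_frame(c) for c in('side','top')];M=[viewer.trace(p,'bottle_mid')[0]['pixels'] for p in P];S=4
a=np.linspace(0,2*np.pi,24)
def hulls(q):
  x,y,w,tx,ty=q;R=cv2.Rodrigues(np.array([tx,ty,0.]))[0]@cv2.Rodrigues(np.array([0,0,w]))[0];o=np.array([x,y,.071])
  sq=np.array([[i,j,z] for i in(-.022,.022) for j in(-.022,.022) for z in(0,.11)]);ci=lambda r,z:np.c_[r*np.cos(a),r*np.sin(a),z+0*a]
  return [o+X@R.T for X in(sq,np.vstack([sq[sq[:,2]>0],ci(.013,.135)]),np.vstack([ci(.013,.135),ci(.014,.185)]))]
def cost(q):
  c=0
  for p,m in zip(P,M):
    I=np.zeros((384*S,512*S),np.uint8)
    for X in hulls(q): cv2.fillConvexPoly(I,cv2.convexHull(((proj(p,X)+.5)*S).astype(np.int32)),1)
    c+=abs(cv2.resize(I*255.,(512,384),interpolation=cv2.INTER_AREA)/255-m).sum()
  return c+300*(q[3]**2+q[4]**2)
b=None
for w in(-.4,-.1,.3):
  q0=np.array([.48,-.313,w,0,0]);r_=minimize(cost,q0,method='Nelder-Mead',options=dict(maxiter=500,initial_simplex=np.vstack([q0]+[q0+d for d in np.diag([.01,.01,.2,.1,.1])])))
  print(r_.x.round(3),r_.fun)
print([m.sum() for m in M])"
```

```text
[ 0.476 -0.306 -0.417  0.024 -0.015] 173.80773193313294
[ 0.475 -0.307 -0.454  0.023 -0.015] 168.03702503182478
[ 0.478 -0.308  0.557  0.008 -0.018] 313.3685077195075
[np.int64(1024), np.int64(818)]
```

```bash
python3 -c "
from h import *
print(r.hand_in())"
```

```text
the job is handed in; nothing more can be done
None
```

I handed the job in at about 33 s of the 67 s allowed: the bottle stands upright on the board, its foot measured about 15 mm from the middle, and the tumbler hangs mouth-down on the empty dowel; `hand_in()` gave no verdict, and I had dropped the tumbler onto the counter twice before the method that worked.

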